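# Clamp up a strip panel in the ratchet glue press

### The job

Lay all the pine strips that are there side by side on the bed of the glue press, flat and with their ends lined up, and close the press on them by working the ratchet lever to and fro until the spring-loaded pad of the jaw is pushed about half-way in, certainly not bottomed. If the strips alone make too narrow a panel for the jaw to reach, put the slotted packing block in too, between the strips and the jaw; if not, leave it on the table. Once it is tight, set the iron weight on top of the panel between jaw and fence to keep it flat, and leave the lever swung back to its rest stop.

Things in the scene. Friction and masses are not known exactly. Their poses are not given: they have to be found in the camera images.
- press: edge-gluing press fixed to the table, grey castings and steel bars, 340 mm long. Origin: on the table under the middle of the bed, z up; its y axis runs along the bed from the jaw to the fixed fence, its x axis across the bed, away from the robot. Behind the jaw (y = -185 mm) a gear box with a flat ratchet wheel, the lever above it and a spring catch that holds the wheel; it has no release
- bed (a point): middle of the bed, 22 mm above the table: two steel bars along y, outer edges at x = -22 and +22 mm, so that a 62 mm piece laid across them, centred, overhangs 9 mm each side, with free space beside and below its ends (only 10 mm high feet, 130 mm wide, at fence and gear box)
- fence_face (a point): middle of the fence's inner face, at y = +75 mm of the press, 34 mm above the table (mid-height of a piece on the bed); the fence is 70 mm across, its top 50 mm above the table; axes as the press
- pad_face (a point): middle of the clamping face of the jaw's pad, 34 mm above the table; 60 mm across, top at 50 mm; axes as the press. Wide open it stands 150 mm from the fence face; it moves towards the fence (+y of the press) as the jaw is wound in and pushes loose pieces together along the bed
- jaw (a joint): how far the jaw has been wound in, m: 0 (wide open, as at every start) to 0.060 (end of the rack). 3.5 mm per notch of the wheel (0.39 rad), some 10 mm per full swing of the lever. Too stiff to push by hand: only the lever drives it, and it never runs back
- pad (a joint): how far the spring-loaded pad is pushed back into the jaw, m: 0 (free) to 0.012 (bottomed). The 12 mm gap between pad and jaw block, with two coil springs in it, closes by this amount; 3 N per mm. When the lever swings back it gives at most 0.5 mm
- lever (a joint): ratchet lever angle, rad: 0 at its rest stop (the lever then points 150 degrees clockwise, from above, of the press's x axis) to 1.25. Growing = counter-clockwise from above = winds the jaw in; swung back, the pawl clicks over the teeth. Up to a notch (0.39 rad) is lost before the pawl bites. It stays where left. Driving takes 4 to 8 N at the grip
- lever_axis (a point): on the lever's vertical pivot axis, at x = 0, y = -185 mm of the press, 69 mm above the table; axes as the press
- lever_grip (a point): upright black round grip at the end of the lever, 22 mm in diameter, free from 78 to 130 mm above the table, 130 mm from the pivot axis; the point is on its axis, 104 mm above the table; x axis outward along the lever, z up. Can be pinched from above or pushed from the side
- strip_a: loose pine strip, 62 mm long (its x axis), 50 mm wide (its y axis), 24 mm thick, about 45 g, lying flat with its long axis roughly along world x; origin at its centre. In the press its width lies along the press's y axis. Two to four of the five strips are there; None: not there
- strip_b: loose pine strip, 62 mm long (its x axis), 28 mm wide (its y axis), 24 mm thick, about 26 g, lying flat with its long axis roughly along world x; origin at its centre. In the press its width lies along the press's y axis. Two to four of the five strips are there; None: not there
- strip_c: loose pine strip, 62 mm long (its x axis), 28 mm wide (its y axis), 24 mm thick, about 26 g, lying flat with its long axis roughly along world x; origin at its centre. In the press its width lies along the press's y axis. Two to four of the five strips are there; None: not there
- strip_d: loose pine strip, 62 mm long (its x axis), 28 mm wide (its y axis), 24 mm thick, about 26 g, lying flat with its long axis roughly along world x; origin at its centre. In the press its width lies along the press's y axis. Two to four of the five strips are there; None: not there
- strip_e: loose pine strip, 62 mm long (its x axis), 28 mm wide (its y axis), 24 mm thick, about 26 g, lying flat with its long axis roughly along world x; origin at its centre. In the press its width lies along the press's y axis. Two to four of the five strips are there; None: not there
- packing: loose plywood block, 62 mm long (its x axis), 46 mm wide (its y axis), 24 mm thick, 40 g, with a 28 x 12 mm slot through it, lying flat, long axis roughly along world x; origin at its centre. In the press its width lies along the press's y axis, next to the pad. Needed when the strips' widths sum to less than 95 mm (jaw travel ends); does not fit in otherwise
- weight: cast-iron flattening weight, a 50 x 50 x 22 mm slab with a round knob on top (26 mm diameter, from 34 to 56 mm above its underside, on a thin neck), about 0.5 kg; origin at the centre of its underside, z up
- glue: yellow glue bottle, 64 mm diameter, 172 mm tall, not to be disturbed
- sanding_block: cork sanding block 75 x 45 x 30 mm, not to be disturbed
- pencil: flat carpenter's pencil 150 mm long, not to be disturbed
- corner: glued box corner of plywood, 110 x 110 x 94 mm, not to be disturbed
- squares: stack of four 85 mm plywood squares, 32 mm high, not to be disturbed
- screw_jar: clear jar with steel lid, 64 mm diameter, 70 mm tall, not to be disturbed
- brush: flat glue brush, 200 mm long, not to be disturbed
Things that resemble listed ones, but are neither listed nor needed, are in the scene too. Leave any green look-alike of the strip_b alone. What is shaped like the strip_e but orange is not meant.

How it is judged:
By the outcome, as a careful person would: the job done as asked, in the order asked, and still so for the second after the job is handed in, with the robot touching nothing.
Of strip_a, strip_b, strip_c, strip_d, strip_e only 2 to 4 are there at a start; the rules pass over those that are not, and their reading is None.
At some moment in a run one of weight may be knocked a few centimetres aside while the robot is not near it.
Once in a run the grip may slacken for a moment while it holds something.
It also fails if it takes over 208 s, if anything falls off the work surface, if the arm or the gripper's body presses on something with over 40 N, if the wrist force passes 120 N, or if a joint passes its speed limit or range.

### The arm

A 6-joint arm with a two-finger parallel gripper is mounted at the origin on the work surface. World frame = base frame: x ahead of the robot, y to its left, z up, the work surface at z = 0. Lengths are in m, angles in rad, forces in N, time in s.
With the tool pointing down it reaches from about 0.3 to 0.875 m from the base axis. Payload 6.4 kg.
Tool frame: the origin (TCP) lies midway between the tips of the shut fingers; the grasp point (between the pads) lies ctrl.grip_depth behind it (ctrl.grip_depth is the distance from the TCP to the grasp point, in m); x points along the fingers, y is the direction in which the jaws open and shut, and the axes are right-handed (so a half turn about x gives the same grasp; the last joint's range is limited). The gripper opens to 85 mm and grips with 20 to 120 N. Pads are 22 mm wide; open, the fingers measure 114 mm over their backs; the gripper's body (76 mm by 85 mm) begins 54 mm behind the grasp point. The pads swing forward as they close: fully open they stand 13 mm farther back than shut.
Start: joints at [-1.495, 0.181, 1.607, -0, 1.354, -0.206], TCP at [0.16, -0.552, 0.231] pointing down, gripper open.
Joint ranges: [-2.99, 2.99], [-0.89, 2.07], [0.3, 2.58], [-1.14, 4.28], [0, 2.63], [-3.12, 3.12]. Speed limits (rad/s): [2.57, 2.57, 3.01, 3.14, 3.14, 3.14].

### API

Orientations are given as a unit quaternion [w, x, y, z].
In Python, from bench import ctrl gives the robot as it stands.
- The arm moves only by the shell command python3 -m creep 'ROWS'. ROWS is text: rows parted by semicolons, each of 7 numbers parted by spaces: the opening, from 0 (shut) to 1 (fully open), then the shift along the tool's x, y, z in cm, then the turn, a rotation vector about the tool's x, y, z in rad. In form: claw x y z ax ay az; .... A call has 1 to 10 rows; each row shifts and turns the pose as measured when the row begins, along the tool's axes as they then stand; what a row does not reach is not made up. A row lasts 1/8 s, in which the tool goes at most 62.5 mm and 10.7 degrees, less where a joint would pass 70% of its speed; a pose out of reach is approached as far as the arm can. A call with a gripper value outside its range is refused whole. The fingers move at their own pace and stop on an object; the grip force is fixed at half the most. Time passes only in rows, so rows that do not move let the fingers close. It gives the time, the measured TCP pose, the force and the opening at its end, in the units of the state.
- ctrl.get_obs(): the state, without advancing time (a new reading comes with each control period).
- ctrl.camera(name): name is "scene" or "side" or "wrist"; returns (picture, depth): 400x640x3 uint8, blue, green, red; 400x640 float32, m along the optical axis (not along the pixel's ray), 0 where there is no reading.
- ctrl.calibration(name): a dict with "mtx" (3x3 intrinsics, pixels), "distortion" ([k1, k2, p1, p2, k3] as OpenCV has them; the pictures are not rectified), "R" (3x3) and "t" (3): a world point X has camera coordinates R X + t; the wrist camera has in their place "tool_from_camera" (4x4, takes a point from camera to tool coordinates, whose origin is the TCP and whose axes are the tool frame's). Camera axes: x right, y down, z forward; pixel columns grow to the right and rows downward; lengths in m; the calibration is good to about 2 mm. A picture is of the moment at which its call begins: read the wrist's pose just before it. calibration takes no time and is no camera call.
- ctrl.hand_in(): hands the job in, once; it reports no verdict.
Trained networks look in the newest picture that a camera, given by its name, has taken for a name from the list of things; names that differ only in an ending like _2 or _b are one class to them, and where a whole thing is asked for, a point or a joint stands for the part that bears it (a point fixed in the world has none). Each returns a list of dicts, best first, with "confidence" (0 to 1); they miss things now and then, are a little off and sometimes report something else, mostly with a low value. They report only what shows in the picture. A call takes as long as a camera call. They do not tell look-alikes from the thing itself.
- ctrl.find_in(query, camera): "rect" ([left, top, right, bottom] in pixels, round what is visible of it).
The state is a dict: "time_s": time; "q": joint angles; "dq": joint speeds; "joint_efforts": joint torques, N m; "eef_pos": TCP position; "eef_rot": TCP orientation; "wrist_force": force on the tool from outside, world axes, zero at the start; "torque": the same for the moment, N m; "opening": opening from 0.0 (shut) to 1.0 (fully open).
Only numpy, scipy, OpenCV 4.12 (cv2) and the standard library are available. Lean on these libraries where they do the work, as an engineer would, in place of code of your own. Each camera call takes 0.05 s, during which the arm holds its last target.

## Working session

There is one attempt and no reset: what is moved stays moved. The work goes in short steps, Python scripts to look and compute and a shell command to move; the robot and the scene stay as the last step left them, time stands still between calls to the robot, and variables do not carry over. Pictures are saved under pics/ and viewed, and the job is handed in when it is done.

I'll start by looking at the scene from all three cameras.

```bash
ls; mkdir -p pics; cat > h.py <<'E'
import numpy as np, cv2
from scipy.spatial.transform import Rotation as Ro
from bench import ctrl
def obs():
    return ctrl.get_obs()
def Rt(o=None):
    o=o or obs(); q=o['eef_rot']; return Ro.from_quat([q[1],q[2],q[3],q[0]]).as_matrix(), np.array(o['eef_pos'])
def shot(name,fn=None):
    o=obs(); im,d=ctrl.camera(name)
    c=ctrl.calibration(name)
    if name=='wrist':
        R,p=Rt(o); T=np.eye(4); T[:3,:3]=R; T[:3,3]=p
        W=T@np.array(c['tool_from_camera'])
    else:
        R=np.array(c['R']); t=np.array(c['t']); W=np.eye(4); W[:3,:3]=R.T; W[:3,3]=-R.T@t
    if fn: cv2.imwrite('pics/'+fn,im)
    s=dict(im=im,d=d,W=W,K=np.array(c['mtx']),D=np.array(c['distortion'],float))
    return s
def pts(s):
    h,w=s['d'].shape
    u,v=np.meshgrid(np.arange(w),np.arange(h))
    uv=np.stack([u,v],-1).reshape(-1,1,2).astype(np.float32)
    n=cv2.undistortPoints(uv,s['K'],s['D']).reshape(h,w,2)
    P=np.dstack([n*s['d'][...,None],s['d']])
    P=P@s['W'][:3,:3].T+s['W'][:3,3]
    P[s['d']<=0]=np.nan
    return P
def px(s,u,v,z):
    n=cv2.undistortPoints(np.array([[[u,v]]],np.float32),s['K'],s['D']).reshape(2)
    r=s['W'][:3,:3]@np.array([n[0],n[1],1]); o=s['W'][:3,3]
    return o+r*(z-o[2])/r[2]
def proj(s,X):
    Wi=np.linalg.inv(s['W']); X=np.atleast_2d(X)
    return cv2.projectPoints((X@Wi[:3,:3].T+Wi[:3,3]).astype(float),np.zeros(3),np.zeros(3),s['K'],s['D'])[0].reshape(-1,2)
E
python3 - <<'E'
from h import *
o=obs(); print(o); print(ctrl.grip_depth)
for n in ['scene','side','wrist']:
    s=shot(n,n+'0.png'); print(n,s['W'].round(3).tolist(),s['K'].round(1).tolist(),s['D'])
    np.savez(n+'0.npz',**s)
    for q in ['press','lever_grip','strip_a','strip_b','packing','weight','glue','sanding_block','pencil','corner','squares','screw_jar','brush']:
        if n=='scene': print(q,[(np.round(r['rect']).astype(int).tolist(),round(r['confidence'],2)) for r in ctrl.find_in(q,n)])
E
```

```text
pics
{'time_s': 0.0, 'q': array([-1.49530953e+00,  1.81531800e-01,  1.60800222e+00,  2.59792696e-05,
        1.35377681e+00, -2.06299992e-01]), 'dq': array([-0.00084294,  0.00086198, -0.00032407, -0.00033583, -0.00029897,
        0.00061112]), 'joint_efforts': array([-1.58175320e-03, -4.44879699e+01, -3.51331758e+01, -4.81811876e-04,
        9.16802179e-03,  1.47916069e-05]), 'eef_pos': array([ 0.15987479, -0.55176473,  0.23039213]), 'eef_rot': array([ 0.0986898 ,  0.70014869,  0.09990097, -0.70005138]), 'wrist_force': array([ 1.11818356, -1.26861206, -0.65638365]), 'torque': array([-0.02291721,  0.02164407, -0.04012915]), 'opening': 1.0003441217966973}
0.0187
scene [[-0.775, 0.523, -0.356, 1.122], [0.632, 0.635, -0.444, 0.724], [-0.006, -0.569, -0.822, 1.356], [0.0, 0.0, 0.0, 1.0]] [[499.6, 0.0, 316.9], [0.0, 499.6, 200.3], [0.0, 0.0, 1.0]] [-0.09163594  0.          0.          0.          0.        ]
press []
lever_grip [([257, 128, 279, 179], 0.91), ([355, 197, 381, 216], 0.34)]
strip_a [([366, 176, 384, 191], 0.75), ([363, 268, 383, 287], 0.59), ([336, 257, 349, 280], 0.55), ([40
[... 532 characters left out ...]
32)]
squares [([197, 138, 230, 167], 0.64), ([287, 188, 302, 201], 0.51)]
screw_jar [([214, 111, 232, 138], 0.88), ([249, 163, 302, 204], 0.51), ([245, 132, 351, 249], 0.23)]
brush [([401, 297, 429, 366], 0.85)]
side [[-0.915, -0.308, 0.26, 0.219], [-0.403, 0.678, -0.615, 0.85], [0.013, -0.668, -0.744, 1.086], [0.0, 0.0, 0.0, 1.0]] [[451.2, 0.0, 317.4], [0.0, 451.2, 197.3], [0.0, 0.0, 1.0]] [-0.10554502  0.          0.          0.          0.        ]
wrist [[0.28, -0.922, -0.267, 0.228], [-0.96, -0.268, -0.079, -0.533], [0.001, 0.279, -0.96, 0.374], [0.0, 0.0, 0.0, 1.0]] [[277.1, 0.0, 319.4], [0.0, 277.1, 198.5], [0.0, 0.0, 1.0]] [-0.01949889  0.          0.          0.          0.        ]
```

View pics/scene0.png

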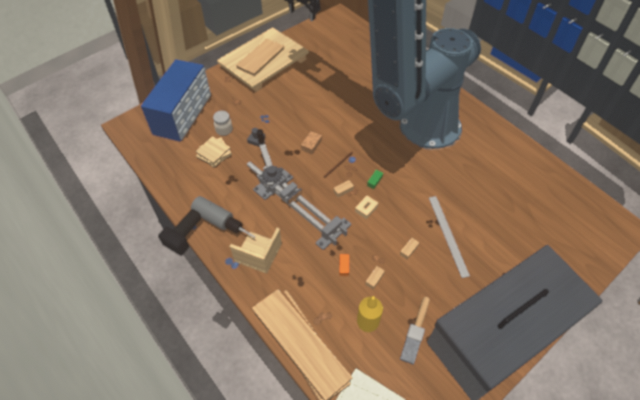

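View pics/side0.png

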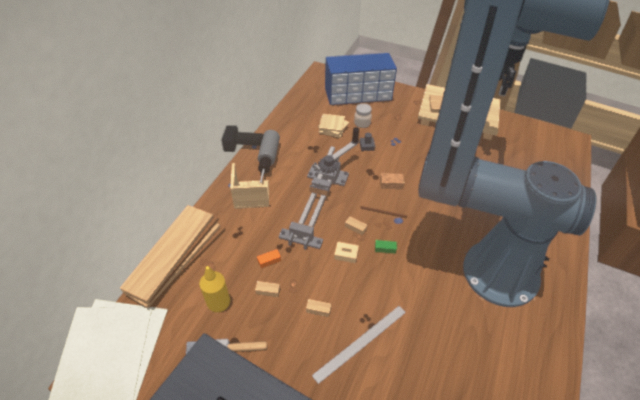

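View pics/wrist0.png

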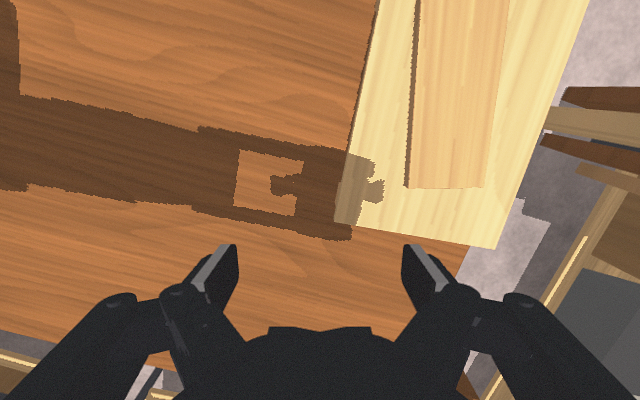

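The scene shows three pine strips, at about (344,187), (410,247) and (375,276). The packing block is at (367,206), with green and orange look-alikes at (375,179) and (344,264). The press runs from (270,180) to (333,230), and the weight is near (257,137). Next I'll measure them in 3D.

```bash
python3 - <<'E'
from h import *
for n,boxes in [('scene',{'s1':(330,176,358,200),'s2':(396,234,424,262),'s3':(362,262,388,292),'pack':(352,192,384,220)}),('side',{'s1':(340,214,372,236),'s2':(300,296,338,318),'s3':(250,278,285,300),'pack':(330,238,364,262),'green':(370,236,400,256)})]:
    s=dict(np.load(n+'0.npz')); P=pts(s); 
    for k,(a,b,c,d) in boxes.items():
        p=P[b:d,a:c].reshape(-1,3); m=(p[:,2]>0.017)&(p[:,2]<0.035); q=p[m]
        if len(q)<8: print(n,k,len(q)); continue
        r=cv2.minAreaRect((q[:,:2]*1000).astype(np.float32)); print(n,k,len(q),np.round(r[0]),np.round(r[1]),round(r[2],1),'z',np.median(q[:,2]).round(4))
    t=P[300:,300:][...,2] if 0 else None
im=cv2.imread('pics/scene0.png')[110:290,180:440]; cv2.imwrite('pics/sc_crop.png',cv2.resize(im,None,fx=3,fy=3,interpolation=cv2.INTER_CUBIC))
im=cv2.imread('pics/side0.png')[90:330,210:430]; cv2.imwrite('pics/sd_crop.png',cv2.resize(im,None,fx=2.5,fy=2.5,interpolation=cv2.INTER_CUBIC))
s=dict(np.load('side0.npz'));P=pts(s)
for nm,u,v in [('lever ctr',328,162),('grip',355,130),('weight',367,143),('fence',300,237),('sand',391,180),('glue',215,290),('corner',250,190),('jar',363,115),('squares',333,125),('pencil',383,211)]:
    print(nm,np.nanmedian(P[v-2:v+3,u-2:u+3].reshape(-1,3),0).round(3))
E
```

```text
scene s1 152 [445.  20.] [32. 64.] 79.3 z 0.0244
scene s2 182 [437. 320.] [67. 29.] 12.3 z 0.0244
scene s3 195 [584. 324.] [67. 29.] 14.0 z 0.0244
scene pack 234 [435. 121.] [66. 49.] 12.1 z 0.0253
side s1 175 [441.  21.] [31. 64.] 82.6 z 0.023
side s2 256 [435. 319.] [62. 33.] 11.9 z 0.0236
side s3 241 [584. 323.] [62. 33.] 17.3 z 0.0237
side pack 291 [433. 124.] [62. 51.] 10.9 z 0.0231
side green 184 [334.  57.] [59. 33.] 17.5 z 0.0226
lever ctr [ 0.602 -0.139  0.077]
grip [ 0.56  -0.269  0.127]
weight [ 0.534 -0.341  0.022]
fence [0.575 0.132 0.017]
sand [ 0.399 -0.195  0.029]
glue [0.667 0.428 0.107]
corner [0.769 0.075 0.081]
jar [ 0.591 -0.446  0.056]
squares [ 0.678 -0.372  0.034]
pencil [ 0.385 -0.075  0.004]
```

```bash
sleep 1
```

```text
(no output)
```

View pics/sc_crop.png

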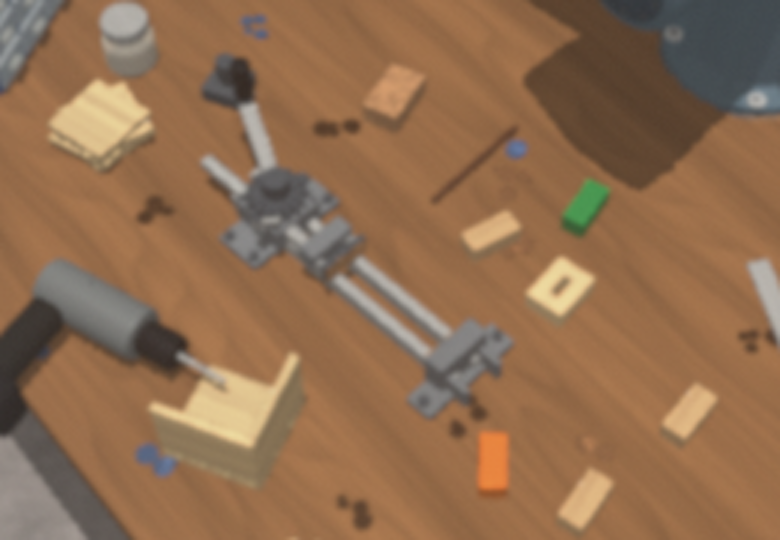

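View pics/sd_crop.png

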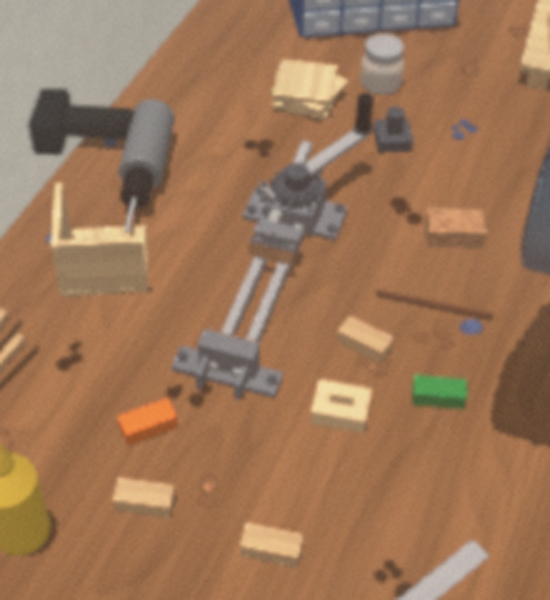

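There are three 28 mm pine strips, 84 mm in total, which is under 95, so the packing block is needed. Next I'll write a planning helper that works out shifts in tool axes, then move to a wrist view above the press.

```bash
cat > go.py <<'E'
import sys
from h import *
# usage: go.py x y z yawdeg(of tool y axis, mod 180)  -> shift in tool axes (after turning) & turn
def go(x,y,z,yaw=None,verbose=True):
    o=obs(); R,p=Rt(o)
    cur=np.degrees(np.arctan2(R[1,1],R[0,1]))
    # tilt correction + yaw
    if yaw is None: yaw=cur
    d=(yaw-cur+90)%180-90
    f=np.radians(cur+d); ty=np.array([np.cos(f),np.sin(f),0]); tx=np.array([0,0,-1.]); tz=np.cross(tx,ty)
    Rn=np.stack([tx,ty,tz],1)
    rv=Ro.from_matrix(R.T@Rn).as_rotvec()
    dp=np.array([x,y,z])-p
    print('t %.2f'%o['time_s'],'p',p.round(4),'yaw %.1f'%cur,'open %.3f'%o['opening'],'F',np.round(o['wrist_force'],1))
    print('shift now-axes cm',(R.T@dp*100).round(2),' after-turn axes cm',(Rn.T@dp*100).round(2),'turn',rv.round(4),'len %.1f'%(np.linalg.norm(dp)*100))
if __name__=='__main__':
    a=[float(v) for v in sys.argv[1:]]; go(*a)
E
python3 go.py 0.45 0.0 0.42 8; python3 -c "
from h import *
R,p=Rt();print(R.round(3)); print(np.array(ctrl.calibration('wrist')['tool_from_camera']).round(3))"
```

```text
t 0.80 p [ 0.1599 -0.5523  0.2313] yaw -73.9 open 0.997 F [-0.6 -0.3 -0.3]
shift now-axes cm [-18.87 -44.99 -43.22]  after-turn axes cm [-18.87  36.41 -50.66] turn [-1.4286 -0.     -0.    ] len 65.2
[[ 0.     0.278 -0.961]
 [ 0.    -0.961 -0.278]
 [-1.    -0.    -0.   ]]
[[-0.001 -0.279  0.96  -0.143]
 [ 1.     0.001  0.001  0.   ]
 [-0.002  0.96   0.279 -0.071]
 [ 0.     0.     0.     1.   ]]
```

```bash
python3 -m creep '1 -1.8 -4.1 -3.9 -0.145 0 0;1 -1.8 -3.5 -4.45 -0.145 0 0;1 -1.8 -2.8 -4.9 -0.145 0 0;1 -1.8 -2.05 -5.3 -0.145 0 0;1 -1.8 -1.3 -5.5 -0.145 0 0;1 -1.8 -0.5 -5.65 -0.145 0 0;1 -1.8 0.27 -5.67 -0.145 0 0;1 -1.8 1.1 -5.56 -0.145 0 0;1 -1.8 1.9 -5.33 -0.145 0 0;1 -1.8 2.64 -5 -0.145 0 0'; python3 go.py 0.45 0.0 0.42 8
```

```text
time_s: 2.05
eef_pos: [0.414, -0.0313, 0.4174]
eef_rot: [0.549, 0.449, 0.546, -0.446]
wrist_force: [1.7, -0.8, 0.0]
opening: 1.001
t 2.05 p [ 0.414  -0.0313  0.4174] yaw 11.4 open 1.001 F [ 1.7 -0.8  0. ]
shift now-axes cm [-0.24  4.15 -2.36]  after-turn axes cm [-0.26  4.   -2.6 ] turn [ 0.0596  0.0009 -0.0062] len 4.8
```

```bash
python3 - <<'E'
from h import *
s=shot('wrist','w1.png'); np.savez('w1.npz',**s)
for q in ['press','bed','fence_face','pad_face','lever_grip','strip_b','packing','weight']:
    print(q,[(np.round(r['rect']).astype(int).tolist(),round(r['confidence'],2)) for r in ctrl.find_in(q,'wrist')])
E
```

```text
press [([358, 69, 458, 315], 0.63)]
bed [([360, 66, 453, 317], 0.78), ([481, 128, 577, 197], 0.19)]
fence_face [([360, 70, 454, 313], 0.71)]
pad_face [([392, 180, 426, 192], 0.64)]
lever_grip [([360, 232, 417, 314], 0.71)]
strip_b [([273, 92, 305, 109], 0.94), ([448, 14, 489, 53], 0.86)]
packing [([331, 289, 355, 319], 0.65)]
weight [([333, 285, 357, 319], 0.95), ([392, 180, 429, 193], 0.21)]
```

View pics/w1.png

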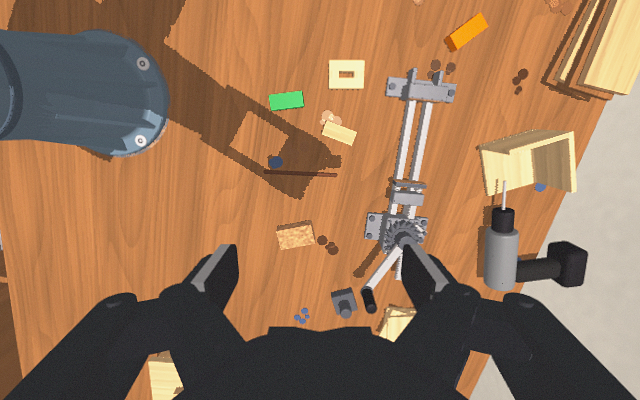

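The wrist view shows the press clearly: fence (420,90), jaw (408,195), wheel (405,235), grip (370,300), weight (345,300), packing (347,74) and strip 1 (340,132). Next I'll fit the press pose from depth.

```bash
python3 - <<'E'
from h import *
s=dict(np.load('w1.npz')); P=pts(s)
def reg(a,b,c,d,z0,z1):
    p=P[b:d,a:c].reshape(-1,3); return p[(p[:,2]>z0)&(p[:,2]<z1)]
def rect(q,n):
    r=cv2.minAreaRect((q[:,:2]*1000).astype(np.float32)); print(n,len(q),np.round(r[0],1),np.round(r[1],1),round(r[2],1),'z',np.median(q[:,2]).round(4)); return r
print('table z',np.nanmedian(P[100:200,200:260][...,2]))
f=reg(375,65,470,115,0.046,0.054); rect(f,'fence')
j=reg(380,170,440,215,0.046,0.054); rect(j,'jaw')
b=reg(385,100,440,180,0.018,0.026); rect(b,'bars')
g=reg(300,260,400,330,0.118,0.14); rect(g,'grip')
h=reg(370,210,440,260,0.06,0.09); rect(h,'hub'); 
w=reg(325,270,362,325,0.05,0.062); rect(w,'wt knob') if len(w)>4 else 0
w=reg(325,270,362,325,0.016,0.028); rect(w,'wt slab') if len(w)>4 else 0
rect(reg(315,110,365,155,0.018,0.03),'s1'); rect(reg(320,50,375,100,0.018,0.03),'pack')
# bars axis
c=b[:,:2].mean(0); u,sv,vt=np.linalg.svd(b[:,:2]-c); print('bar axis',vt[0],c,'yaw',np.degrees(np.arctan2(-vt[0][0],vt[0][1])))
fc=f[:,:2].mean(0); u,sv,vt=np.linalg.svd(f[:,:2]-fc); print('fence axis',vt[0],fc)
im=s['im']; big=cv2.resize(im[50:330,320:470],None,fx=3.5,fy=3.5,interpolation=cv2.INTER_CUBIC)[:, :]; cv2.imwrite('pics/w1c.png',cv2.resize(im[60:210,340:480],None,fx=4,fy=4,interpolation=cv2.INTER_CUBIC))
E
```

```text
table z 0.0004036721958149414
fence 642 [578.8 118.2] [70.8 26.6] 6.4 z 0.0504
jaw 533 [599.7 -64. ] [61.  44.9] 6.4 z 0.0505
bars 1055 [589.   31.9] [ 45.3 149.6] 6.8 z 0.0224
grip 134 [ 562.8 -273.5] [20.8 19.8] 59.9 z 0.1301
hub 471 [ 601.7 -151.9] [97.6 54.4] 48.6 z 0.0748
wt knob 106 [ 539.7 -349.4] [24.4 23.1] 16.3 z 0.0567
wt slab 349 [ 539.7 -349.1] [50.2 51. ] 28.4 z 0.0229
s1 501 [444.3  19.1] [28.2 61.8] 81.1 z 0.0246
pack 870 [435.1 121.8] [62.4 43.9] 11.6 z 0.0245
bar axis [ 0.11039188 -0.99388814] [0.58808246 0.03397788] yaw -173.66209385454587
fence axis [0.99514294 0.09844044] [0.57836692 0.11811451]
```

```bash
sleep 0.5
```

```text
(no output)
```

View pics/w1c.png

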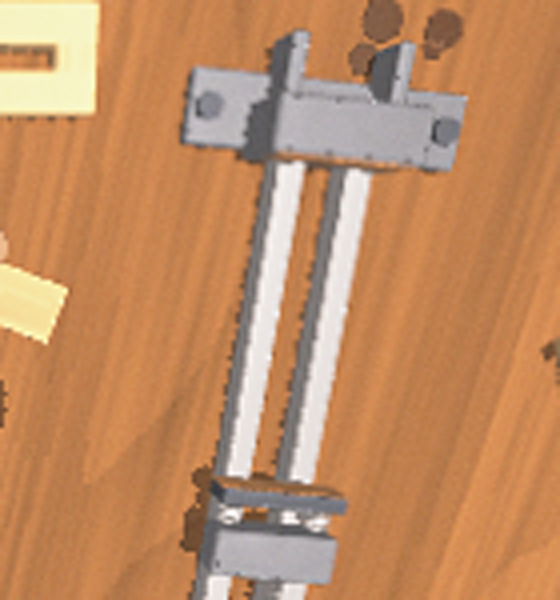

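The press fits consistently at origin (0.5888, 0.0316) with yaw 6.4°. The lever currently stands at about 0.57 rad. I'll start with strip 1.

```bash
cat > press.py <<'E'
import sys
from go import *
O=np.array([0.5888,0.0316]); A=np.radians(6.4)
X=np.array([np.cos(A),np.sin(A)]); Y=np.array([-np.sin(A),np.cos(A)])
def pw(x,y): return O+X*x+Y*y
if __name__=='__main__':
    x,y,z=[float(v) for v in sys.argv[1:4]]; w=pw(x/1000,y/1000); yaw=float(sys.argv[4]) if len(sys.argv)>4 else 6.4
    print('world',w.round(4)); go(w[0],w[1],z,yaw)
E
python3 go.py 0.4443 0.0191 0.08 -8.9
```

```text
t 2.50 p [ 0.4131 -0.0345  0.4158] yaw 10.9 open 1.001 F [ 0.5 -0.9  0.4]
shift now-axes cm [33.6   3.95 -4.67]  after-turn axes cm [33.58  2.25 -5.78] turn [ 0.3464 -0.0008 -0.0039] len 34.1
```

```bash
python3 -m creep '1 5.6 0.6 -0.8 0.173 0 0;1 5.6 0.5 -0.9 0.173 0 0;1 5.6 0.35 -1 0 0 0;1 5.6 0.35 -1 0 0 0;1 5.6 0.35 -1 0 0 0;1 5 0.3 -1 0 0 0;1 0 0 0 0 0 0'; python3 go.py 0.4443 0.0191 0.002 -8.9
python3 - <<'E'
from h import *
s=shot('wrist','w2.png'); P=pts(s); np.savez('w2.npz',**s)
print([(np.round(r['rect']).astype(int).tolist(),round(r['confidence'],2)) for r in ctrl.find_in('strip_b','wrist')])
E
```

```text
time_s: 3.38
eef_pos: [0.4445, 0.0118, 0.0772]
eef_rot: [0.452, 0.546, 0.448, -0.544]
wrist_force: [-0.4, 0.2, 0.3]
opening: 0.999
t 3.38 p [0.4445 0.0118 0.0772] yaw -10.9 open 0.999 F [-0.4  0.2  0.3]
shift now-axes cm [ 7.52 -0.2  -0.72]  after-turn axes cm [ 7.52 -0.13 -0.72] turn [-0.0341  0.0009 -0.0067] len 7.6
[([119, 148, 218, 219], 0.58), ([274, 180, 358, 225], 0.55)]
```

View pics/w2.png

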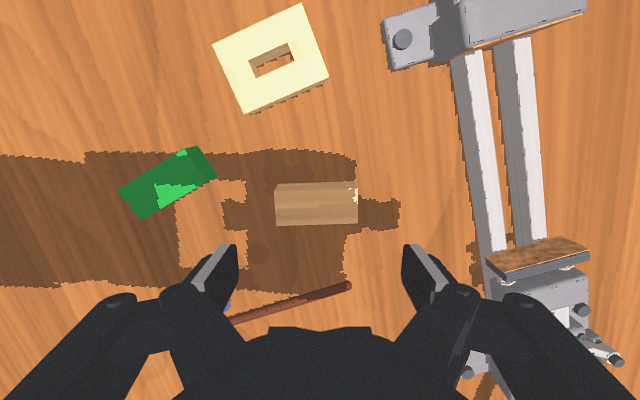

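Strip 1 lies at (315,203), squarely below the fingers. I'll refine its position from this close view.

```bash
cat > loc.py <<'E'
from h import *
def rect(s,box,z0=0.017,z1=0.031,n='',P=None):
    P=pts(s) if P is None else P
    a,b,c,d=box; p=P[b:d,a:c].reshape(-1,3); q=p[(p[:,2]>z0)&(p[:,2]<z1)]
    r=cv2.minAreaRect((q[:,:2]*1000).astype(np.float32))
    ang=r[2] if r[1][0]>r[1][1] else r[2]-90
    ang=(ang+90)%180-90
    print(n,len(q),'ctr',np.round(r[0],1),'size',np.round(r[1],1),'long axis yaw',round(ang,1),'z %.4f'%np.median(q[:,2])); return r
E
python3 - <<'E'
from loc import *
s=dict(np.load('w2.npz')); rect(s,(262,170,370,240),n='s1'); rect(s,(200,0,340,125),n='pack')
E
```

```text
s1 3138 ctr [444.1  19.2] size [28.5 61.7] long axis yaw -8.7 z 0.0245
pack 6816 ctr [434.3 122.4] size [62.5 46.3] long axis yaw 11.3 z 0.0244
```

```bash
python3 -m creep '1 2.5 -0.1 -0.4 -0.034 0 0;1 3 -0.05 -0.35 0 0 0;1 1.7 0 0 0 0 0;1 0.4 0 0 0 0 0;0 0 0 0 0 0 0;0 0 0 0 0 0 0;0 0 0 0 0 0 0'; python3 go.py 0.4443 0.0191 0.10 -8.9
```

```text
time_s: 4.35
eef_pos: [0.4499, 0.0139, 0.0233]
eef_rot: [0.463, 0.538, 0.456, -0.537]
wrist_force: [-18.9, 2.2, 29.2]
opening: 0.382
t 4.35 p [0.4499 0.0139 0.0233] yaw -8.9 open 0.382 F [-18.9   2.2  29.2]
shift now-axes cm [-7.68 -0.56 -0.39]  after-turn axes cm [-7.67 -0.63 -0.43] turn [-0.0003  0.0053 -0.0095] len 7.7
```

The fingers closed to 32 mm with 29 N upward, so something's wrong. I'll look before going on.

```bash
python3 - <<'E'
from h import *
s=shot('wrist','w3.png'); print(obs()['opening'],obs()['wrist_force'],obs()['eef_pos'])
E
```

```text
0.2849925203804134 [-43.27393955   5.88545535  67.03423031] [0.45050463 0.01380229 0.02365996]
```

View pics/w3.png

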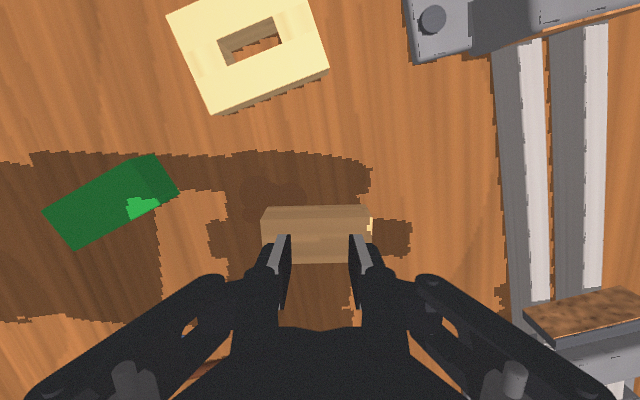

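The fingers closed on top of the strip because the descent fell short. I'll open and lift right away.

```bash
python3 -m creep '1 -2 0 0 0 0 0;1 -2 0 0 0 0 0;1 0 0 0 0 0 0;1 0 0 0 0 0 0'; python3 - <<'E'
from loc import *
o=obs(); print(o['wrist_force'])
s=shot('wrist','w4.png'); rect(s,(240,170,390,290),n='s1')
from go import go; go(0.4443,0.0191,0.002,-8.9)
E
```

```text
time_s: 4.9
eef_pos: [0.4531, 0.013, 0.0707]
eef_rot: [0.467, 0.54, 0.453, -0.534]
wrist_force: [0.3, 0.1, -0.1]
opening: 0.999
[ 0.26476084  0.05055952 -0.08186742]
s1 3299 ctr [452.9  18.5] size [28.6 61.6] long axis yaw -6.8 z 0.0245
t 4.95 p [0.4532 0.0129 0.0706] yaw -8.9 open 1.000 F [ 0.3 -0.9  0.4]
shift now-axes cm [ 6.84 -1.12 -0.51]  after-turn axes cm [ 6.86 -0.98 -0.47] turn [-0.0005  0.0062 -0.0207] len 6.9
```

View pics/w4.png

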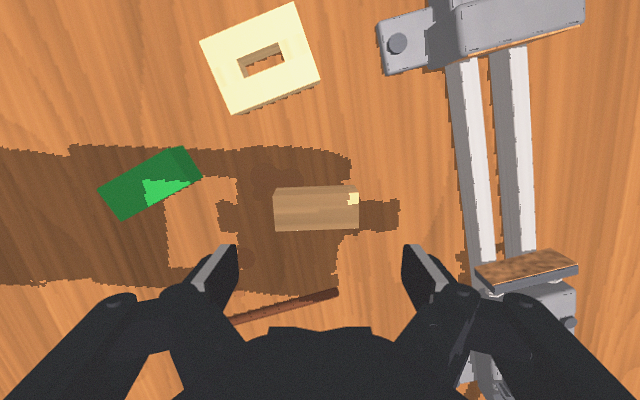

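No harm done. The strip is now at (452.9, 18.5). This time I'll verify depth before closing.

```bash
python3 go.py 0.4529 0.0185 0.002 -6.8; python3 -m creep '1 2 0 -0.25 -0.03 0.006 -0.02;1 2.5 0 -0.3 0 0 0;1 1.6 0 0 0 0 0;1 0 0 0 0 0 0'; python3 go.py 0.4529 0.0185 0.002 -6.8
```

```text
t 4.95 p [0.4532 0.0129 0.0706] yaw -8.9 open 1.000 F [ 0.3 -0.9  0.4]
shift now-axes cm [ 6.86 -0.26 -0.59]  after-turn axes cm [ 6.86 -0.1  -0.55] turn [-0.0372  0.0066 -0.0206] len 6.9
time_s: 5.45
eef_pos: [0.4532, 0.0184, 0.0059]
eef_rot: [-0.467, -0.53, -0.469, 0.531]
wrist_force: [0.0, 0.2, 0.0]
opening: 1.004
t 5.45 p [0.4532 0.0184 0.0059] yaw -7.2 open 1.004 F [0.  0.2 0. ]
shift now-axes cm [ 0.39 -0.03 -0.01]  after-turn axes cm [ 0.39 -0.03 -0.01] turn [-0.0067  0.      0.0032] len 0.4
```

```bash
python3 -m creep '1 0.4 0 0 0 0 0;1 0 0 0 0 0 0;0 0 0 0 0 0 0;0 0 0 0 0 0 0;0 0 0 0 0 0 0;0 0 0 0 0 0 0'; python3 press.py 0 59.5 0.09 6.4
```

```text
time_s: 6.2
eef_pos: [0.4549, 0.0179, 0.0037]
eef_rot: [-0.468, -0.53, -0.468, 0.53]
wrist_force: [-0.1, -0.2, -0.9]
opening: 0.708
world [0.5822 0.0907]
t 6.20 p [0.4549 0.0179 0.0037] yaw -7.2 open 0.708 F [-0.1 -0.2 -0.9]
shift now-axes cm [-8.63 11.72 -8.81]  after-turn axes cm [-8.63 13.46 -5.82] turn [-2.371e-01  4.000e-04 -2.000e-04] len 17.0
```

```bash
python3 -m creep '0 -3 0 0 0 0 0;0 -5 0 0 0 0 0;0 -1.5 2.5 -2 -0.12 0 0;0 0 3.8 -1.6 -0.117 0 0;0 0 3.8 -1.3 0 0 0;0 0 3.2 -1 0 0 0;0 0 0 0 0 0 0'; python3 press.py 0 59.5 0.0257 6.4
python3 - <<'E'
from h import *
s=shot('wrist','w5.png')
E
```

```text
time_s: 7.08
eef_pos: [0.5902, 0.0836, 0.1018]
eef_rot: [0.529, 0.47, 0.529, -0.469]
wrist_force: [-0.1, -0.4, -0.6]
opening: 0.707
world [0.5822 0.0907]
t 7.08 p [0.5902 0.0836 0.1018] yaw 6.8 open 0.707 F [-0.1 -0.4 -0.6]
shift now-axes cm [ 7.61 -0.72 -0.8 ]  after-turn axes cm [ 7.61 -0.72 -0.79] turn [ 0.0068  0.0001 -0.0007] len 7.7
```

View pics/w5.png

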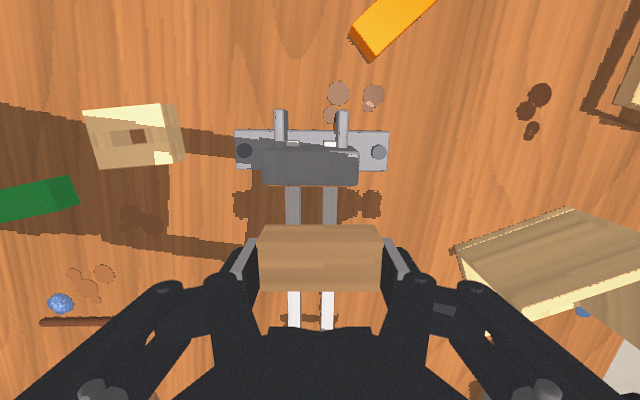

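The strip is held squarely above the bars, with the fence at (310,165). I'll move it into place.

```bash
python3 -m creep '0 0 -0.5 -0.5 0.007 0 0;0 1.5 -0.25 -0.3 0 0 0;0 2.5 0 0 0 0 0;0 2 0 0 0 0 0;0 0 0 0 0 0 0'; python3 press.py 0 59.5 0.0257 6.4
python3 - <<'E'
from loc import *
from press import *
s=shot('wrist','w6.png'); P=pts(s)
r=rect(s,(240,190,400,330),z0=0.036,z1=0.07,n='strip in hand',P=P); c=np.array(r[0])/1000-O; print('press',c@X*1000,c@Y*1000)
E
```

```text
time_s: 7.75
eef_pos: [0.5735, 0.09, 0.0367]
eef_rot: [0.525, 0.47, 0.528, -0.474]
wrist_force: [-0.4, -0.3, -0.2]
opening: 0.709
world [0.5822 0.0907]
t 7.75 p [0.5735 0.09   0.0367] yaw 6.3 open 0.709 F [-0.4 -0.3 -0.2]
shift now-axes cm [1.09 0.88 0.02]  after-turn axes cm [1.1  0.87 0.02] turn [-0.0026 -0.0007  0.0068] len 1.4
strip in hand 14035 ctr [572.9 101.6] size [82.2 52.2] long axis yaw 6.5 z 0.0570
press -7.971778031190731 71.3190933634968
```

View pics/w6.png

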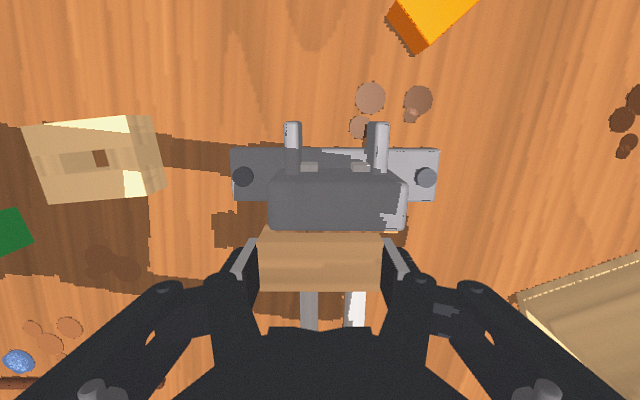

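```bash
python3 -m creep '0 0 0.6 0 0 0 0.007;0 0 0.28 0.02 0 0 0;0 0 0 0 0 0 0'; python3 press.py 0 59.5 0.0257 6.4
python3 - <<'E'
from loc import *
from press import *
s=shot('wrist','w7.png'); P=pts(s)
r=rect(s,(258,190,384,330),z0=0.054,z1=0.061,n='strip in hand',P=P); c=np.array(r[0])/1000-O; print('press',c@X*1000,c@Y*1000)
E
```

```text
time_s: 8.18
eef_pos: [0.5852, 0.0906, 0.0399]
eef_rot: [0.528, 0.474, 0.525, -0.47]
wrist_force: [1.0, -0.6, -0.2]
opening: 0.709
world [0.5822 0.0907]
t 8.18 p [0.5852 0.0906 0.0399] yaw 6.2 open 0.709 F [ 1.  -0.6 -0.2]
shift now-axes cm [ 1.42 -0.31 -0.04]  after-turn axes cm [ 1.42 -0.3  -0.04] turn [-0.0027  0.0002 -0.0062] len 1.5
strip in hand 2014 ctr [586.2  90.6] size [63.2 29.5] long axis yaw 6.2 z 0.0605
press 4.019661249491563 58.954435147332426
```

```bash
python3 -m creep '0 0 -0.28 0 -0.003 0 -0.005;0 0.5 0 0 0 0 0;0 0.5 0 0 0 0 0;0 0 0 0 0 0 0'; python3 press.py 0 59.5 0.0257 6.4
```

```text
time_s: 8.72
eef_pos: [0.5819, 0.0903, 0.0293]
eef_rot: [0.527, 0.471, 0.527, -0.471]
wrist_force: [0.7, 0.6, -0.6]
opening: 0.709
world [0.5822 0.0907]
t 8.72 p [0.5819 0.0903 0.0293] yaw 6.4 open 0.709 F [ 0.7  0.6 -0.6]
shift now-axes cm [ 0.36  0.03 -0.04]  after-turn axes cm [ 0.36  0.03 -0.04] turn [ 0.0006  0.0002 -0.0006] len 0.4
```

Accurate. I'll lower the last 3.5 mm, release partly, then fully, and rise.

```bash
python3 -m creep '0 0.35 0 0 0 0 0;0 0 0 0 0 0 0'; python3 go.py 0.5822 0.0907 0.0257 6.4;  python3 -m creep '1 0 0 0 0 0 0;1 0 0 0 0 0 0;1 0 0 0 0 0 0;1 -3 0 0 0 0 0;1 -4 0 0 0 0 0;1 -4 0 0 0 0 0;1 0 0 0 0 0 0'
python3 - <<'E'
from loc import *
from press import *
go(0.434,0.318,0.12,12)
s=shot('wrist','w8.png'); P=pts(s); np.savez('w8.npz',**s)
r=rect(s,(200,100,440,330),z0=0.0435,z1=0.0485,n='strip on bed',P=P); c=np.array(r[0])/1000-O; print('press',c@X*1000,c@Y*1000)
E
```

```text
time_s: 8.98
eef_pos: [0.5817, 0.0903, 0.0253]
eef_rot: [0.527, 0.471, 0.527, -0.471]
wrist_force: [-0.2, -0.4, -0.7]
opening: 0.713
t 8.97 p [0.5817 0.0903 0.0253] yaw 6.4 open 0.713 F [-0.2 -0.4 -0.7]
shift now-axes cm [-0.04  0.05 -0.03]  after-turn axes cm [-0.04  0.05 -0.03] turn [ 0.0005  0.0001 -0.0002] len 0.1
time_s: 9.85
eef_pos: [0.5817, 0.0903, 0.1385]
eef_rot: [0.527, 0.471, 0.527, -0.471]
wrist_force: [0.4, -0.3, -0.3]
opening: 0.997
t 9.85 p [0.5817 0.0903 0.1385] yaw 6.4 open 0.997 F [ 0.4 -0.3 -0.3]
shift now-axes cm [  1.85 -12.13 -24.28]  after-turn axes cm [  1.85  -9.72 -25.35] turn [-0.0973  0.0001  0.0001] len 27.2
strip on bed 2407 ctr [587.5  44.4] size [ 70.1 176.3] long axis yaw -84.0 z 0.0466
press 0.08657899313051484 12.866330875700308
```

View pics/w8.png

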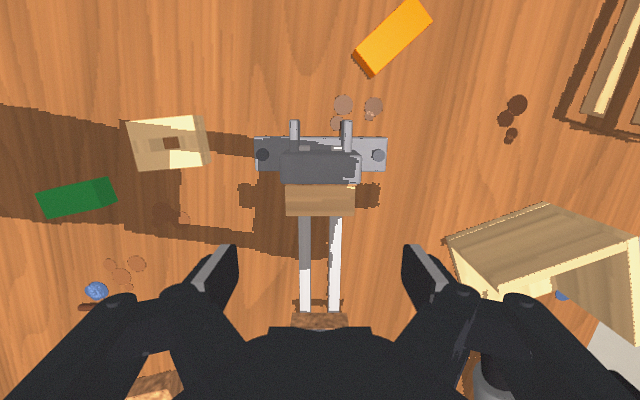

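Strip 1 sits flat against the fence at (320,198). On to strip 2.

```bash
python3 - <<'E'
from loc import *
from press import *
s=dict(np.load('w8.npz'))
r=rect(s,(275,183,365,225),z0=0.043,z1=0.0483,n='strip on bed'); c=np.array(r[0])/1000-O; print('press',c@X*1000,c@Y*1000)
E
python3 -m creep '1 0 -1.9 -4 -0.05 0 0;1 0 -2.1 -5.2 -0.047 0 0;1 0 -2 -5.2 0 0 0;1 0 -1.9 -5 0 0 0;1 0.5 -1.6 -4 0 0 0;1 0.5 -0.5 -1.5 0 0 0;1 0 0 0 0 0 0'
python3 - <<'E'
from loc import *
from go import *
s=shot('wrist','w9.png'); P=pts(s)
r=rect(s,(230,130,410,330),n='s2',P=P); c=np.array(r[0])/1000
yaw=r[2] if r[1][0]>r[1][1] else r[2]-90
go(c[0],c[1],0.003,yaw)
E
```

```text
strip on bed 2130 ctr [582.3  91.8] size [62.  30.5] long axis yaw 6.4 z 0.0466
press 0.2994718121937939 60.543582798787405
time_s: 10.78
eef_pos: [0.4267, 0.32, 0.1168]
eef_rot: [0.546, 0.44, 0.553, -0.45]
wrist_force: [0.1, 0.0, 0.3]
opening: 1.001
s2 2197 ctr [436.3 319.6] size [61.5 28.4] long axis yaw 11.3 z 0.0245
t 10.82 p [0.4272 0.3195 0.117 ] yaw 11.9 open 0.998 F [-0.2 -0.4  0.7]
shift now-axes cm [11.38  1.1   0.17]  after-turn axes cm [11.4   0.9   0.17] turn [0.0111 0.0009 0.0179] len 11.4
```

View pics/w9.png

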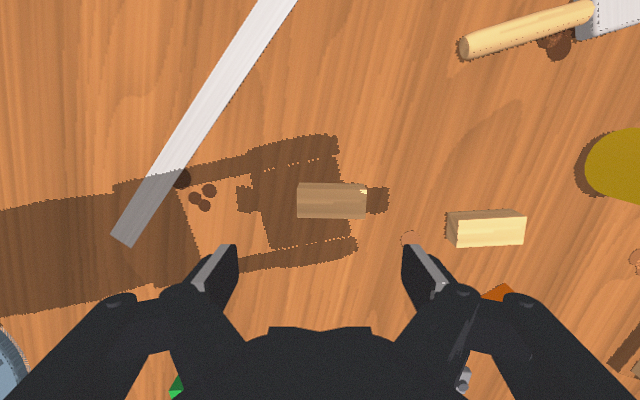

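Strip 2 is under the gripper at (332,200), and strip 3 shows at (485,228).

```bash
python3 -m creep '1 3 0.4 0.05 0.011 0 0.018;1 4 0.35 0.05 0 0 0;1 3 0.2 0 0 0 0;1 0.8 0 0 0 0 0;1 0 0 0 0 0 0'; python3 go.py 0.4363 0.3196 0.003 11.3
```

```text
time_s: 11.45
eef_pos: [0.4436, 0.3149, 0.0074]
eef_rot: [0.547, 0.452, 0.543, -0.45]
wrist_force: [0.5, 0.2, 1.2]
opening: 1.003
t 11.45 p [0.4436 0.3149 0.0074] yaw 10.8 open 1.003 F [0.5 0.2 1.2]
shift now-axes cm [ 0.44 -0.63 -0.6 ]  after-turn axes cm [ 0.44 -0.62 -0.61] turn [-0.0082  0.0019 -0.0049] len 1.0
```

```bash
python3 -m creep '1 0 -0.3 -0.45 -0.008 0 -0.005;1 0.2 -0.2 -0.1 0 0 0;1 0 0 0 0 0 0'; python3 go.py 0.4363 0.3196 0.003 11.3
```

```text
time_s: 11.82
eef_pos: [0.4396, 0.3202, 0.0084]
eef_rot: [0.548, 0.449, 0.546, -0.447]
wrist_force: [0.8, 0.3, 0.3]
opening: 1.002
t 11.82 p [0.4396 0.3202 0.0084] yaw 11.3 open 1.002 F [0.8 0.3 0.3]
shift now-axes cm [ 0.54 -0.34 -0.01]  after-turn axes cm [ 0.54 -0.33 -0.01] turn [-0.      0.0009 -0.0046] len 0.6
```

```bash
python3 -m creep '1 0.55 -0.25 0 0 0 -0.004;1 0 0 0 0 0 0;0 0 0 0 0 0 0;0 0 0 0 0 0 0;0 0 0 0 0 0 0;0 0 0 0 0 0 0'; python3 press.py 0 29.5 0.10 6.4
```

```text
time_s: 12.58
eef_pos: [0.4376, 0.3203, 0.0036]
eef_rot: [0.548, 0.449, 0.546, -0.448]
wrist_force: [-0.7, -0.0, 0.4]
opening: 0.708
world [0.5855 0.0609]
t 12.57 p [0.4376 0.3203 0.0036] yaw 11.3 open 0.708 F [-0.7 -0.   0.4]
shift now-axes cm [-9.61  9.42 28.34]  after-turn axes cm [-9.64 11.81 27.42] turn [ 0.0862  0.0004 -0.0022] len 31.4
```

```bash
python3 -m creep '0 -3 0 0 0 0 0;0 -4.5 0.5 1.5 0.05 0 0;0 -2.2 2 4.8 0.036 0 0;0 0 2.4 5.6 0 0 0;0 0 2.4 5.6 0 0 0;0 0 2 5 0 0 0;0 0 1.5 3.2 0 0 0;0 0 0 0 0 0 0;0 0 0 0 0 0 0'; python3 press.py 0 29.5 0.0257 6.4
```

```text
time_s: 13.7
eef_pos: [0.5791, 0.0707, 0.1031]
eef_rot: [0.528, 0.472, 0.526, -0.471]
wrist_force: [-1.3, -0.9, -0.5]
opening: 0.712
world [0.5855 0.0609]
t 13.70 p [0.5791 0.0707 0.1031] yaw 6.4 open 0.712 F [-1.3 -0.9 -0.5]
shift now-axes cm [7.75 0.51 1.03]  after-turn axes cm [7.74 0.53 1.05] turn [-0.0008  0.0018 -0.0018] len 7.8
```

```bash
python3 -m creep '0 0.5 0.35 0.7 0 0.002 -0.002;0 2.5 0.15 0.3 0 0 0;0 2.5 0 0 0 0 0;0 0.7 0 0 0 0 0;0 0 0 0 0 0 0'; python3 press.py 0 29.5 0.0257 6.4
python3 - <<'E'
from loc import *
from press import *
s=shot('wrist','w10.png'); P=pts(s); zt=obs()['eef_pos'][2]+0.021
r=rect(s,(258,215,384,330),z0=zt-.003,z1=zt+.004,n='strip in hand',P=P); c=np.array(r[0])/1000-O; print('press',c@X*1000,c@Y*1000)
E
```

```text
time_s: 14.32
eef_pos: [0.5882, 0.0627, 0.0467]
eef_rot: [0.532, 0.469, 0.527, -0.469]
wrist_force: [-0.4, -0.2, -0.5]
opening: 0.709
world [0.5855 0.0609]
t 14.32 p [0.5882 0.0627 0.0467] yaw 6.9 open 0.709 F [-0.4 -0.2 -0.5]
shift now-axes cm [ 2.1  -0.3   0.14]  after-turn axes cm [ 2.1  -0.29  0.15] turn [ 0.0082  0.0048 -0.0055] len 2.1
strip in hand 6518 ctr [588.7  61.7] size [61.5 29.5] long axis yaw 7.3 z 0.0700
press 3.2837695659276394 29.878430668310084
```

View pics/w10.png

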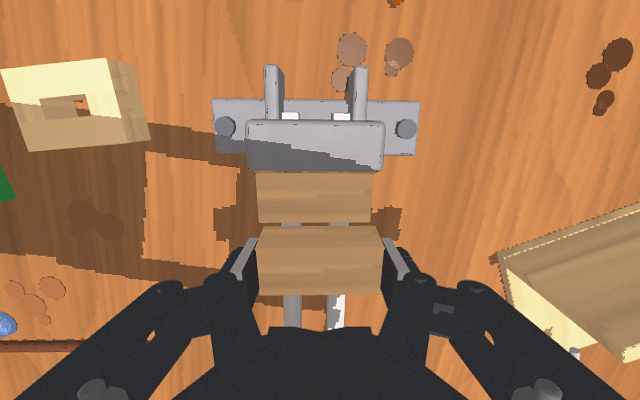

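```bash
python3 -m creep '0 0 -0.25 0.05 0.008 0.004 -0.005;0 0.8 0 0 0 0 0;0 0.7 0 0 0 0 0;0 0 0 0 0 0 0'; python3 press.py 0 30.3 0.0257 6.4
```

```text
time_s: 14.88
eef_pos: [0.583, 0.0635, 0.0281]
eef_rot: [0.526, 0.47, 0.529, -0.472]
wrist_force: [-0.3, -0.7, -0.8]
opening: 0.712
world [0.5854 0.0617]
t 14.88 p [0.583  0.0635 0.0281] yaw 6.5 open 0.712 F [-0.3 -0.7 -0.8]
shift now-axes cm [0.24 0.22 0.21]  after-turn axes cm [0.24 0.22 0.21] turn [ 0.0019 -0.0008  0.0045] len 0.4
```

```bash
python3 -m creep '0 0 0.2 0.2 0 0 0.004;0 0.2 0 0 0 0 0;0 0 0 0 0 0 0'; python3 press.py 0 30.3 0.0257 6.4
```

```text
time_s: 15.25
eef_pos: [0.5853, 0.0616, 0.0257]
eef_rot: [0.527, 0.471, 0.528, -0.471]
wrist_force: [0.3, -0.2, 0.2]
opening: 0.713
world [0.5854 0.0617]
t 15.25 p [0.5853 0.0616 0.0257] yaw 6.5 open 0.713 F [ 0.3 -0.2  0.2]
shift now-axes cm [-0.    0.01 -0.01]  after-turn axes cm [-0.    0.01 -0.01] turn [ 0.0019 -0.0009  0.0006] len 0.0
```

Spot on. I'll release, rise, and go to strip 3.

```bash
python3 -m creep '1 0 0 0 0 0 0;1 0 0 0 0 0 0;1 0 0 0 0 0 0;1 -3 0 0 0 0 0;1 -4 0 0 0 0 0;1 -3 0 0 0 0 0;1 0 0 0 0 0 0'
python3 - <<'E'
from loc import *
from press import *
s=shot('wrist','w11.png'); P=pts(s); np.savez('w11.npz',**s)
go(0.584,0.3235,0.11,15)
E
```

```text
time_s: 16.12
eef_pos: [0.5853, 0.0615, 0.1284]
eef_rot: [0.527, 0.471, 0.528, -0.471]
wrist_force: [0.6, 0.6, -0.2]
opening: 1.001
t 16.18 p [0.5842 0.0616 0.1268] yaw 6.5 open 1.002 F [-0.  -0.5 -0.2]
shift now-axes cm [  1.71   2.96 -26.02]  after-turn axes cm [  1.68   6.76 -25.3 ] turn [-0.1483 -0.0019  0.0035] len 26.2
```

View pics/w11.png

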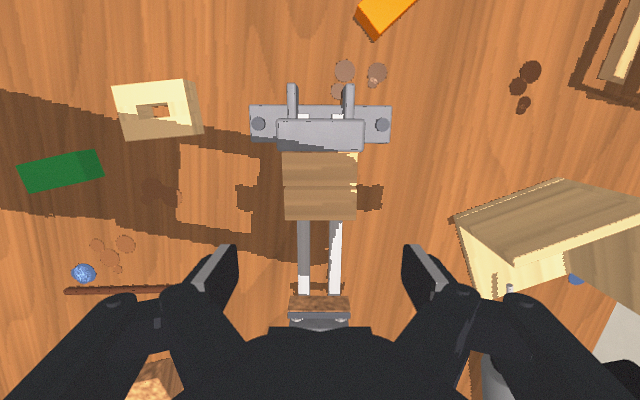

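The two strips lie flush side by side. Now strip 3.

```bash
python3 -m creep '1 0 0.6 -4 -0.074 0 0;1 0 1 -5.3 -0.074 0 0;1 0 1.4 -5.2 0 0 0;1 0.5 1.4 -5 0 0 0;1 0.5 1.2 -4 0 0 0;1 0.5 0.6 -1.8 0 0 0;1 0 0 0 0 0 0'
python3 - <<'E'
from loc import *
from go import *
s=shot('wrist','w12.png'); P=pts(s)
r=rect(s,(250,140,390,330),n='s3',P=P); c=np.array(r[0])/1000
yaw=r[2] if r[1][0]>r[1][1] else r[2]-90
go(c[0],c[1],0.003,yaw)
E
```

```text
time_s: 17.05
eef_pos: [0.5818, 0.3268, 0.0977]
eef_rot: [0.556, 0.425, 0.566, -0.435]
wrist_force: [0.2, 0.3, -0.3]
opening: 1.001
s3 4474 ctr [606.7 279.8] size [ 67.2 135.7] long axis yaw -65.1 z 0.0245
t 17.10 p [0.5819 0.326  0.098 ] yaw 15.0 open 1.003 F [-0.2  0.5 -0.3]
shift now-axes cm [9.46 1.4  5.12]  after-turn axes cm [ 9.5   5.24 -0.3 ] turn [1.3976 0.0131 0.0185] len 10.8
```

View pics/w12.png

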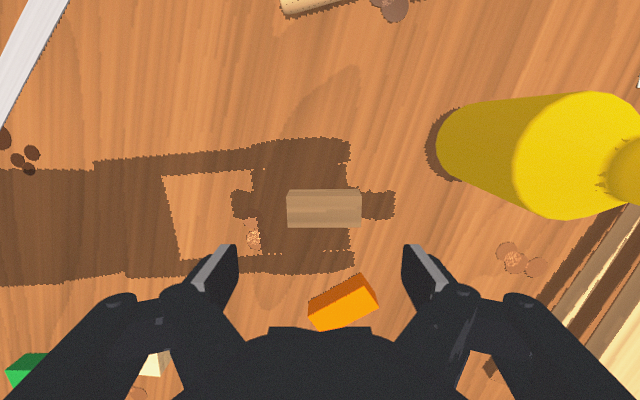

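```bash
python3 - <<'E'
from loc import *
from go import *
s=shot('wrist'); P=pts(s)
r=rect(s,(275,175,375,240),n='s3',P=P); c=np.array(r[0])/1000
yaw=r[2] if r[1][0]>r[1][1] else r[2]-90
go(c[0],c[1],0.003,yaw)
rect(s,(295,265,390,340),n='orange',P=P)
p=P[90:225,425:640].reshape(-1,3); q=p[(p[:,2]>0.03)&(p[:,2]<0.12)]
print('glue x min %.3f y range %.3f %.3f'%(q[:,0].min(),q[:,1].min(),q[:,1].max()), q.mean(0))
A=np.c_[2*q[:,:2],np.ones(len(q))]; sol=np.linalg.lstsq(A,(q[:,:2]**2).sum(1),rcond=None)[0]; print('circle',sol[:2],np.sqrt(sol[2]+sol[:2]@sol[:2]))
E
```

```text
s3 2582 ctr [585.  324.2] size [62.1 28.7] long axis yaw 15.7 z 0.0245
t 17.15 p [0.5825 0.3253 0.0986] yaw 15.0 open 1.001 F [ 0.8 -0.9  0.7]
shift now-axes cm [9.56 0.4  0.19]  after-turn axes cm [9.56 0.21 0.17] turn [-0.0122 -0.0018  0.0198] len 9.6
orange 1947 ctr [628.  234.2] size [62.5 29.8] long axis yaw 48.8 z 0.0246
glue x min 0.657 y range 0.378 0.442 [0.6682054  0.40881264 0.09446051]
circle [0.69028862 0.40969193] 0.02937320139719189
```

```bash
python3 -m creep '1 2 0.1 0.1 -0.012 -0.002 0.02;1 3 0.1 0.05 0 0 0;1 2.5 0 0 0 0 0;1 0.9 0 0 0 0 0;1 0 0 0 0 0 0'; python3 go.py 0.585 0.3242 0.003 15.7
```

```text
time_s: 17.77
eef_pos: [0.5888, 0.3159, 0.0155]
eef_rot: [0.563, 0.431, 0.56, -0.429]
wrist_force: [-0.1, 0.5, -0.5]
opening: 0.996
t 17.77 p [0.5888 0.3159 0.0155] yaw 15.1 open 0.996 F [-0.1  0.5 -0.5]
shift now-axes cm [ 1.25 -0.16 -0.9 ]  after-turn axes cm [ 1.25 -0.14 -0.9 ] turn [-0.01    0.0019 -0.0045] len 1.5
```

```bash
python3 -m creep '1 0 -0.1 -0.6 -0.01 0.002 -0.004;1 0.4 0 -0.3 0 0 0;1 0.4 0 0 0 0 0;1 0 0 0 0 0 0'; python3 go.py 0.585 0.3242 0.003 15.7
```

```text
time_s: 18.27
eef_pos: [0.5874, 0.3255, 0.0105]
eef_rot: [0.565, 0.428, 0.563, -0.425]
wrist_force: [0.1, -0.7, -0.2]
opening: 0.999
t 18.27 p [0.5874 0.3255 0.0105] yaw 15.7 open 0.999 F [ 0.1 -0.7 -0.2]
shift now-axes cm [ 0.75 -0.27  0.05]  after-turn axes cm [ 0.75 -0.27  0.05] turn [ 0.0006 -0.0005 -0.0054] len 0.8
```

```bash
python3 -m creep '1 0.45 -0.2 0.05 0 0 -0.005;1 0.35 0 0 0 0 0;1 0 0 0 0 0 0;0 0 0 0 0 0 0;0 0 0 0 0 0 0;0 0 0 0 0 0 0;0 0 0 0 0 0 0'; python3 press.py 0 0 0.11 6.4
```

```text
time_s: 19.15
eef_pos: [0.5861, 0.3245, 0.0026]
eef_rot: [0.564, 0.427, 0.564, -0.426]
wrist_force: [0.4, 0.1, -0.2]
opening: 0.71
world [0.5888 0.0316]
t 19.15 p [0.5861 0.3245 0.0026] yaw 15.7 open 0.710 F [ 0.4  0.1 -0.2]
shift now-axes cm [-10.76  -7.68  28.26]  after-turn axes cm [-10.74  -3.    29.14] turn [ 0.163  -0.0006 -0.0012] len 31.2
```

```bash
python3 -m creep '0 -3 0 0 0 0 0;0 -5 -0.3 1.5 0.06 0 0;0 -2.7 -0.9 5 0.06 0 0;0 0 -0.7 5.8 0.043 0 0;0 0 -0.5 5.8 0 0 0;0 0 -0.4 5.3 0 0 0;0 0 -0.2 3.8 0 0 0;0 0 0 1 0 0 0;0 0 0 0 0 0 0'; python3 press.py 0 0 0.0247 6.4
```

```text
time_s: 20.27
eef_pos: [0.5971, 0.0332, 0.1128]
eef_rot: [0.527, 0.473, 0.525, -0.472]
wrist_force: [-0.3, 0.3, -0.4]
opening: 0.707
world [0.5888 0.0316]
t 20.27 p [0.5971 0.0332 0.1128] yaw 6.2 open 0.707 F [-0.3  0.3 -0.4]
shift now-axes cm [ 8.81 -0.87  0.06]  after-turn axes cm [ 8.81 -0.84  0.06] turn [-0.0035  0.0009 -0.0024] len 8.9
```

```bash
python3 -m creep '0 0.5 -0.6 0 -0.003 0 -0.002;0 2.5 -0.2 0 0 0 0;0 2.5 0 0 0 0 0;0 1 0 0 0 0 0;0 0 0 0 0 0 0'; python3 press.py 0 0 0.0247 6.4
python3 - <<'E'
from loc import *
from press import *
s=shot('wrist','w13.png'); P=pts(s); zt=obs()['eef_pos'][2]+0.022
r=rect(s,(258,215,384,330),z0=zt-.003,z1=zt+.004,n='strip in hand',P=P); c=np.array(r[0])/1000-O; print('press',c@X*1000,c@Y*1000)
r=rect(s,(230,130,400,226),z0=0.044,z1=.0485,n='on bed',P=P); c=np.array(r[0])/1000-O; print('press',c@X*1000,c@Y*1000)
E
```

```text
time_s: 20.9
eef_pos: [0.5882, 0.0383, 0.0476]
eef_rot: [0.53, 0.469, 0.529, -0.469]
wrist_force: [1.0, -0.8, 2.2]
opening: 0.711
world [0.5888 0.0316]
t 20.90 p [0.5882 0.0383 0.0476] yaw 6.9 open 0.711 F [ 1.  -0.8  2.2]
shift now-axes cm [ 2.29 -0.02  0.66]  after-turn axes cm [ 2.29 -0.01  0.67] turn [ 0.0091  0.0018 -0.0006] len 2.4
strip in hand 6638 ctr [588.7  38.5] size [61.6 29.6] long axis yaw 7.7 z 0.0705
press 0.6383068927848838 6.911787014083622
on bed 10585 ctr [584.2  77.1] size [63.1 51.8] long axis yaw 7.0 z 0.0465
press 0.48300196896887804 45.71267992442466
```

View pics/w13.png

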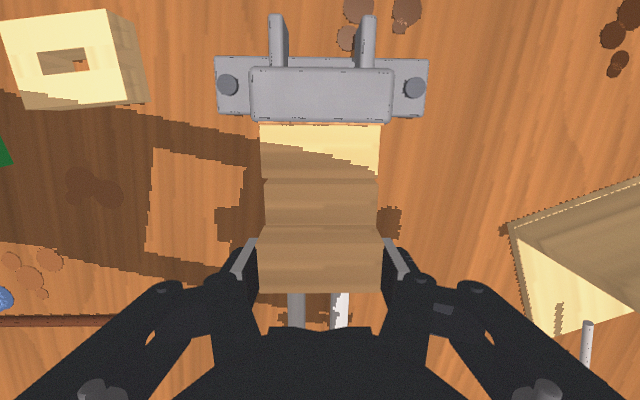

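The held strip is 6.7 mm too far towards the fence and just at the height of strip 2. I'll raise a touch and shift it back.

```bash
python3 -m creep '0 -0.4 0 0.3 0.008 0.002 0;0 0 0 0.35 0 0 0;0 0 0 0 0 0 0;0 0 0 0 0 0 0'; python3 press.py 0 0 0.0247 6.4
```

```text
time_s: 21.45
eef_pos: [0.5887, 0.0327, 0.0522]
eef_rot: [0.528, 0.471, 0.528, -0.47]
wrist_force: [-0.1, -0.3, -0.7]
opening: 0.71
world [0.5888 0.0316]
t 21.45 p [0.5887 0.0327 0.0522] yaw 6.5 open 0.710 F [-0.1 -0.3 -0.7]
shift now-axes cm [ 2.75 -0.01  0.11]  after-turn axes cm [ 2.75 -0.    0.11] turn [ 0.002  -0.0009 -0.0007] len 2.7
```

```bash
python3 -m creep '0 0 0 0.18 0.002 0 0;0 0.8 0 0 0 0 0;0 1 0 0 0 0 0;0 0 0 0 0 0 0'; python3 press.py 0 -0.8 0.0247 6.4
```

```text
time_s: 21.95
eef_pos: [0.5883, 0.0308, 0.0322]
eef_rot: [0.527, 0.472, 0.527, -0.471]
wrist_force: [-0.7, 0.3, -0.4]
opening: 0.709
world [0.5889 0.0308]
t 21.95 p [0.5883 0.0308 0.0322] yaw 6.4 open 0.709 F [-0.7  0.3 -0.4]
shift now-axes cm [0.75 0.06 0.01]  after-turn axes cm [0.75 0.06 0.01] turn [-0.0004 -0.0013  0.0005] len 0.8
```

```bash
python3 -m creep '0 0.4 0.05 0 0 0 0;0 0.35 0 0 0 0 0;0 0 0 0 0 0 0'; python3 press.py 0 -0.8 0.0247 6.4
```

```text
time_s: 22.32
eef_pos: [0.589, 0.0309, 0.0241]
eef_rot: [0.527, 0.472, 0.527, -0.471]
wrist_force: [-0.2, 0.8, 0.8]
opening: 0.711
world [0.5889 0.0308]
t 22.32 p [0.589  0.0309 0.0241] yaw 6.4 open 0.711 F [-0.2  0.8  0.8]
shift now-axes cm [-0.06 -0.02  0.01]  after-turn axes cm [-0.06 -0.02  0.01] turn [-0.0002 -0.0012  0.0004] len 0.1
```

Down on the bars. I'll release and go for the packing block.

```bash
python3 -m creep '1 0 0 0 0 0 0;1 0 0 0 0 0 0;1 0 0 0 0 0 0;1 -3 0 0 0 0 0;1 -4 0 0 0 0 0;1 -3 0 0 0 0 0;1 0 0 0 0 0 0'
python3 - <<'E'
from loc import *
from press import *
s=shot('wrist','w14.png'); P=pts(s); np.savez('w14.npz',**s)
r=rect(s,(230,100,400,300),z0=0.044,z1=.0485,n='on bed',P=P); c=np.array(r[0])/1000-O; print('press',c@X*1000,c@Y*1000)
go(0.4343,0.1224,0.11,11.3)
E
```

```text
time_s: 23.2
eef_pos: [0.5888, 0.0308, 0.1269]
eef_rot: [0.526, 0.471, 0.528, -0.471]
wrist_force: [-0.0, 0.0, -0.1]
opening: 1.0
on bed 8015 ctr [590.9  25.1] size [ 68.8 177.8] long axis yaw -82.6 z 0.0465
press 1.3575282545882077 -6.6668251914634595
t 23.25 p [0.5877 0.0309 0.1252] yaw 6.4 open 1.000 F [-0.7  0.4 -0.5]
shift now-axes cm [  1.59 -14.22 -10.79]  after-turn axes cm [  1.52 -13.25 -11.98] turn [-0.0859 -0.0022  0.0035] len 17.9
```

View pics/w14.png

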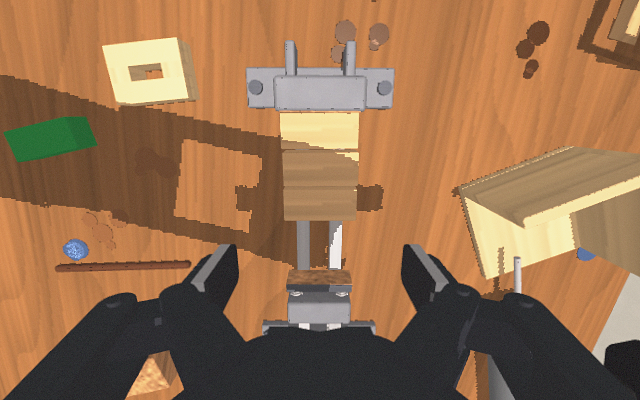

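The three strips lie flush with ends aligned (edges at u≈282–358), and the pad's brown face is at v≈270. I'll measure the free gap.

```bash
python3 - <<'E'
from loc import *
from press import *
s=dict(np.load('w14.npz')); P=pts(s)
q=P[60:345,240:400].reshape(-1,3); q=q[(q[:,2]>.042)&(q[:,2]<.054)]
l=(q[:,:2]-O)@np.stack([X,Y],1)*1000
m=abs(l[:,0])<25
h,e=np.histogram(l[m,1],bins=np.arange(-110,110,2)); 
for a,b in zip(e,h): print(int(a),b,end='; ')
for y0 in range(-10,75,10):
    k=(l[:,1]>y0)&(l[:,1]<y0+6); print('\n',y0,np.percentile(l[k,0],[1,99]).round(1), np.median(q[k,2]).round(4),end='')
E
```

```text
-110 83; -108 92; -106 93; -104 97; -102 100; -100 108; -98 158; -96 273; -94 3; -92 10; -90 14; -88 0; -86 0; -84 21; -82 105; -80 113; -78 105; -76 335; -74 24; -72 0; -70 0; -68 0; -66 0; -64 0; -62 0; -60 0; -58 0; -56 0; -54 0; -52 0; -50 0; -48 0; -46 0; -44 0; -42 0; -40 0; -38 0; -36 0; -34 0; -32 0; -30 0; -28 0; -26 0; -24 0; -22 0; -20 0; -18 0; -16 54; -14 124; -12 118; -10 137; -8 140; -6 128; -4 124; -2 128; 0 148; 2 131; 4 127; 6 137; 8 146; 10 123; 12 172; 14 0; 16 122; 18 155; 20 147; 22 127; 24 169; 26 131; 28 152; 30 153; 32 136; 34 167; 36 130; 38 179; 40 127; 42 186; 44 0; 46 126; 48 133; 50 180; 52 172; 54 142; 56 189; 58 126; 60 188; 62 187; 64 130; 66 192; 68 184; 70 140; 72 193; 74 188; 76 181; 78 149; 80 199; 82 201; 84 199; 86 197; 88 158; 90 181; 92 197; 94 201; 96 203; 98 198; 100 32; 102 0; 104 0; 106 0; 
 -10 [-29.8  30.7] 0.0465
 0 [-29.5  31. ] 0.0466
 10 [-29.6  30.5] 0.0462
 20 [-29.5  31.1] 0.0466
 30 [-29.1  31.6] 0.0466
 40 [-29.3  31.2] 0.0463
 50 [-30.1  30.7] 0.0465
 60 [-30.4  30.4] 0.0465
 70 [-30.3  31.1] 0.0467
```

Strip ends agree within 1 mm in x. The gap from strips to pad is 59.5 mm, so the 46 mm packing goes in at y ≈ -42.

```bash
python3 -m creep '1 0 -3 -2.5 -0.086 0 0;1 0 -4 -3.6 0 0 0;1 0.5 -3.5 -3.4 0 0 0;1 0.5 -2 -1.8 0 0 0;1 0 0 0 0 0 0;1 0 0 0 0 0 0'
python3 - <<'E'
from loc import *
from go import *
s=shot('wrist','w15.png'); P=pts(s)
r=rect(s,(255,150,385,300),n='pack',P=P); c=np.array(r[0])/1000
yaw=r[2] if r[1][0]>r[1][1] else r[2]-90
go(c[0],c[1],0.003,yaw)
E
```

```text
time_s: 24.0
eef_pos: [0.4355, 0.1214, 0.1072]
eef_rot: [0.542, 0.445, 0.552, -0.451]
wrist_force: [0.1, 0.3, 0.9]
opening: 0.999
pack 3519 ctr [434.7 122.4] size [62.1 46.4] long axis yaw 11.4 z 0.0245
t 24.05 p [0.4354 0.1213 0.1072] yaw 11.4 open 1.001 F [ 0.4  0.1 -0.8]
shift now-axes cm [10.42  0.12 -0.07]  after-turn axes cm [10.42 -0.05 -0.12] turn [-0.0013 -0.0052  0.0159] len 10.4
```

View pics/w15.png

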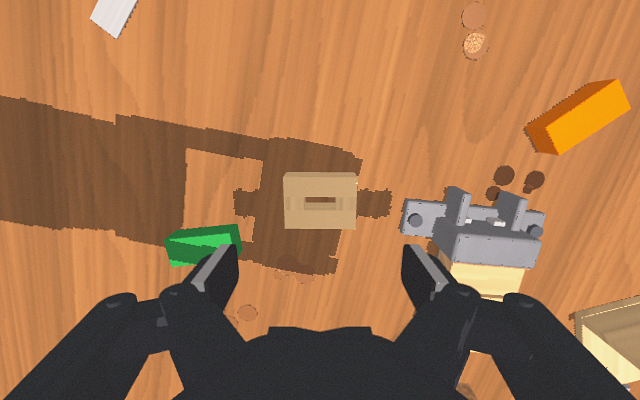

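```bash
python3 -m creep '1 0.5 0 -0.1 0 -0.005 0.016;1 2.5 0 0 0 0 0;1 3 0 0 0 0 0;1 2.5 0 0 0 0 0;1 0.5 0 0 0 0 0;1 0 0 0 0 0 0'; python3 go.py 0.4347 0.1224 0.003 11.4
```

```text
time_s: 24.8
eef_pos: [0.4404, 0.12, 0.0148]
eef_rot: [0.548, 0.451, 0.544, -0.448]
wrist_force: [0.7, 0.3, 0.1]
opening: 1.001
t 24.80 p [0.4404 0.12   0.0148] yaw 11.1 open 1.001 F [0.7 0.3 0.1]
shift now-axes cm [ 1.17 -0.52 -0.35]  after-turn axes cm [ 1.18 -0.51 -0.35] turn [-0.005   0.0019 -0.0072] len 1.3
```

```bash
python3 -m creep '1 0.5 -0.4 -0.3 -0.005 0.002 -0.006;1 0.5 0 0 0 0 0;1 0 0 0 0 0 0'; python3 go.py 0.4347 0.1224 0.003 11.4
```

```text
time_s: 25.18
eef_pos: [0.4375, 0.1223, 0.006]
eef_rot: [0.548, 0.449, 0.546, -0.447]
wrist_force: [-0.7, 0.4, 0.5]
opening: 1.002
t 25.18 p [0.4375 0.1223 0.006 ] yaw 11.4 open 1.002 F [-0.7  0.4  0.5]
shift now-axes cm [ 0.3  -0.28 -0.07]  after-turn axes cm [ 0.3  -0.27 -0.07] turn [ 0.0002  0.0005 -0.0048] len 0.4
```

```bash
python3 -m creep '1 0.3 -0.2 -0.05 0 0 -0.004;1 0 0 0 0 0 0;0 0 0 0 0 0 0;0 0 0 0 0 0 0;0 0 0 0 0 0 0;0 0 0 0 0 0 0'; python3 press.py 0 -42 0.11 6.4
```

```text
time_s: 25.92
eef_pos: [0.4362, 0.1225, 0.0038]
eef_rot: [0.548, 0.448, 0.547, -0.447]
wrist_force: [-0.7, 0.3, -0.7]
opening: 0.709
world [ 0.5935 -0.0101]
t 25.93 p [0.4362 0.1225 0.0038] yaw 11.4 open 0.709 F [-0.7  0.3 -0.7]
shift now-axes cm [-10.58  12.81  16.12]  after-turn axes cm [-10.62  14.15  14.93] turn [ 0.0877  0.0008 -0.0023] len 23.1
```

```bash
python3 -m creep '0 -3 0 0 0 0 0;0 -5 0.5 0.5 0.045 0 0;0 -2.6 2.8 3 0.043 0 0;0 0 3.6 3.8 0 0 0;0 0 3.6 3.8 0 0 0;0 0 2.6 2.8 0 0 0;0 0 0.8 0.8 0 0 0;0 0 0 0 0 0 0;0 0 0 0 0 0 0'; python3 press.py 0 -42 0.0257 6.4
```

```text
time_s: 27.05
eef_pos: [0.5925, -0.0087, 0.1108]
eef_rot: [0.526, 0.471, 0.528, -0.472]
wrist_force: [-0.7, -0.6, -1.0]
opening: 0.713
world [ 0.5935 -0.0101]
t 27.05 p [ 0.5925 -0.0087  0.1108] yaw 6.3 open 0.713 F [-0.7 -0.6 -1. ]
shift now-axes cm [8.51 0.1  0.16]  after-turn axes cm [8.51 0.08 0.16] turn [-0.001  -0.0005  0.0026] len 8.5
```

```bash
python3 -m creep '0 1 0.1 0.16 0 0 0;0 2 0 0 0 0 0;0 1.5 0 0 0 0 0;0 0 0 0 0 0 0;0 0 0 0 0 0 0'; python3 press.py 0 -42 0.0257 6.4
python3 - <<'E'
from loc import *
from press import *
s=shot('wrist','w16.png'); P=pts(s); zt=obs()['eef_pos'][2]+0.021
r=rect(s,(258,195,384,330),z0=zt-.003,z1=zt+.004,n='pack in hand',P=P); c=np.array(r[0])/1000-O; print('press',c@X*1000,c@Y*1000)
E
```

```text
time_s: 27.68
eef_pos: [0.591, -0.0069, 0.0633]
eef_rot: [0.526, 0.47, 0.529, -0.471]
wrist_force: [-0.1, -0.3, 0.0]
opening: 0.707
world [ 0.5935 -0.0101]
t 27.68 p [ 0.591  -0.0069  0.0633] yaw 6.6 open 0.707 F [-0.1 -0.3  0. ]
shift now-axes cm [3.76 0.23 0.36]  after-turn axes cm [3.76 0.21 0.35] turn [ 0.003  -0.0014  0.0045] len 3.8
pack in hand 9524 ctr [591.7  -6.6] size [62.5 47.5] long axis yaw 6.4 z 0.0841
press -1.3899546869486932 -38.322086521558056
```

View pics/w16.png

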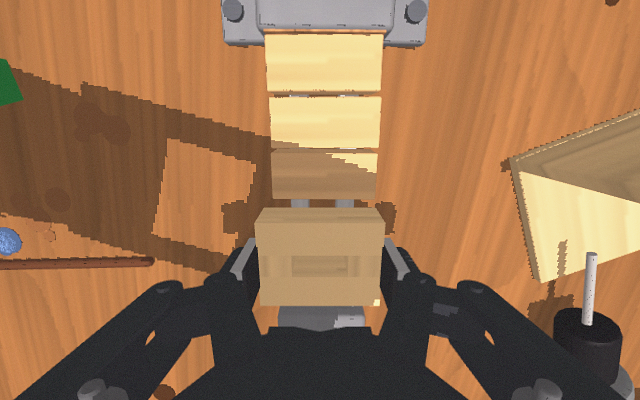

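The packing is squarely held between strip 3 (edge at v≈198) and the pad. I'll correct 3.5 mm and lower.

```bash
python3 -m creep '0 0 0.2 0.35 0.003 0 0.004;0 0.5 0 0.02 0 0 0;0 1 0 0 0 0 0;0 0 0 0 0 0 0'; python3 press.py 0 -42 0.0257 6.4
```

```text
time_s: 28.22
eef_pos: [0.5944, -0.011, 0.0486]
eef_rot: [0.527, 0.472, 0.527, -0.471]
wrist_force: [0.1, 0.3, 0.0]
opening: 0.708
world [ 0.5935 -0.0101]
t 28.23 p [ 0.5944 -0.011   0.0486] yaw 6.4 open 0.708 F [0.1 0.3 0. ]
shift now-axes cm [ 2.29 -0.09 -0.1 ]  after-turn axes cm [ 2.29 -0.09 -0.1 ] turn [-0.0006 -0.0006 -0.002 ] len 2.3
```

```bash
python3 -m creep '0 0.5 -0.08 -0.05 0 0 -0.002;0 1 0 0 0 0 0;0 0.6 0 0 0 0 0;0 0 0 0 0 0 0'; python3 press.py 0 -42 0.0257 6.4
```

```text
time_s: 28.72
eef_pos: [0.5935, -0.0105, 0.0258]
eef_rot: [0.527, 0.471, 0.527, -0.471]
wrist_force: [1.5, 0.3, 0.5]
opening: 0.706
world [ 0.5935 -0.0101]
t 28.73 p [ 0.5935 -0.0105  0.0258] yaw 6.4 open 0.706 F [1.5 0.3 0.5]
shift now-axes cm [ 0.01 -0.   -0.03]  after-turn axes cm [ 0.01 -0.   -0.03] turn [-0.0005 -0.0007  0.0004] len 0.0
```

```bash
python3 -m creep '1 0 0 0 0 0 0;1 0 0 0 0 0 0;1 0 0 0 0 0 0;1 -3 0 0 0 0 0;1 -5 0 0 0 0 0;1 -5 0 0 0 0 0;1 -3 0 0 0 0 0;1 0 0 0 0 0 0'
cat > gap.py <<'E'
from loc import *
from press import *
def local(s,P,box,z0,z1):
    a,b,c,d=box
    q=P[b:d,a:c].reshape(-1,3); q=q[(q[:,2]>z0)&(q[:,2]<z1)]
    return np.c_[(q[:,:2]-O)@np.stack([X,Y],1)*1000,q[:,2]*1000]
E
python3 - <<'E'
from gap import *
s=shot('wrist','w17.png'); P=pts(s); np.savez('w17.npz',**s)
l=local(s,P,(200,60,440,345),.042,.054); m=abs(l[:,0])<25
h,e=np.histogram(l[m,1],bins=np.arange(-116,84,2))
print([(int(a),int(b)) for a,b in zip(e,h) if b<60])
for y0 in range(-60,75,10):
    k=(l[:,1]>y0)&(l[:,1]<y0+6)&(abs(l[:,0])<45); 
    if k.sum()>5: print(y0,np.percentile(l[k,0],[1,99]).round(1), np.median(l[k,2]).round(1))
go(0.5628,-0.2735,0.2)
E
```

```text
time_s: 29.72
eef_pos: [0.5934, -0.0106, 0.1909]
eef_rot: [0.527, 0.471, 0.527, -0.471]
wrist_force: [0.4, 0.7, -0.1]
opening: 1.0
[(-94, 4), (-92, 4), (-90, 7), (-88, 4), (-86, 2), (-84, 25), (-74, 7), (-72, 0), (-70, 0), (-68, 0), (-66, 56), (-48, 42), (-46, 39), (-44, 42), (-42, 41), (-40, 37), (-38, 40), (-18, 0), (-16, 31), (12, 49), (14, 9), (44, 0), (80, 55)]
-60 [-29.4  31.2] 46.6
-50 [-30.1  31. ] 46.4
-40 [-29.8  30.6] 46.6
-30 [-29.5  31.4] 46.5
-20 [-29.1  30.9] 45.6
-10 [-30.1  30.8] 46.5
0 [-29.8  30.9] 46.5
10 [-29.5  31.3] 46.3
20 [-29.2  31.9] 46.5
30 [-29.1  31.6] 46.5
40 [-29.4  31.2] 46.3
50 [-30.4  30.9] 46.4
60 [-30.1  30.6] 46.4
70 [-31.4  32.3] 47.3
t 29.77 p [ 0.5924 -0.0104  0.1892] yaw 6.4 open 1.001 F [-0.7  0.8 -0.9]
shift now-axes cm [-1.1  -5.86 25.82]  after-turn axes cm [-1.08 -5.86 25.82] turn [-0.     -0.0016  0.0033] len 26.5
```

View pics/w17.png

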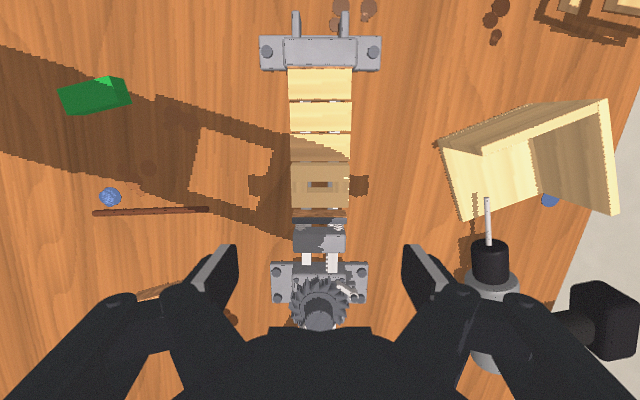

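All pieces lie flat, in line, with gaps only of 1–2 mm, and the pad is still about 8 mm from the packing. Now to the lever grip.

```bash
python3 -m creep '1 -0.5 -0.9 3.5 0.16 0 0;1 0 -0.3 4.6 0.16 0 0;1 0 0.4 4.6 0.158 0 0;1 0 1.1 4.5 0 0 0;1 0 1.2 4.3 0 0 0;1 0 1 3.3 0 0 0;1 0 0 0 0 0 0;1 0 0 0 0 0 0'
python3 - <<'E'
from gap import *
s=shot('wrist','w18.png'); P=pts(s); np.savez('w18.npz',**s)
l=local(s,P,(200,60,440,399),.118,.14)
go(0.5628,-0.2735,0.16,-21)
def reg(a,b,c,d,z0,z1):
    p=P[b:d,a:c].reshape(-1,3); return p[(p[:,2]>z0)&(p[:,2]<z1)]
g=reg(245,150,395,330,0.124,0.136); r=cv2.minAreaRect((g[:,:2]*1000).astype(np.float32)); print('grip',len(g),r)
E
```

```text
time_s: 30.78
eef_pos: [0.5528, -0.2647, 0.1753]
eef_rot: [-0.387, -0.581, -0.405, 0.59]
wrist_force: [0.1, 0.1, 0.3]
opening: 0.999
t 30.82 p [ 0.5528 -0.2645  0.1754] yaw -21.8 open 0.997 F [-0.5  0.6 -0.9]
shift now-axes cm [1.5  1.31 0.46]  after-turn axes cm [1.54 1.26 0.48] turn [-0.0146 -0.0042  0.0291] len 2.0
grip 665 ((562.6177978515625, -273.34600830078125), (20.635208129882812, 20.531705856323242), 23.94723892211914)
```

View pics/w18.png

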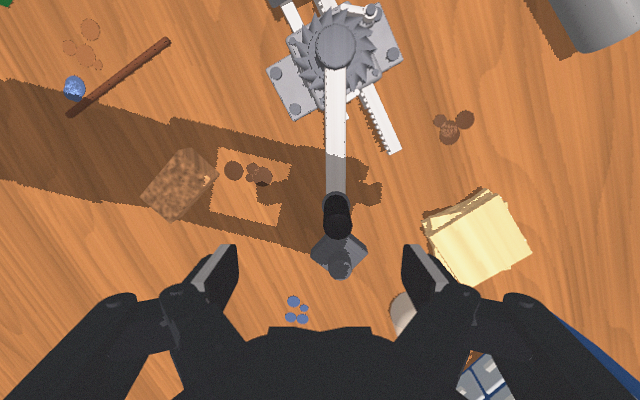

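The grip is at (337,210), with the weight beyond it at (340,255). I'll centre and descend over the grip.

```bash
python3 -m creep '1 0 0.8 0.35 -0.015 -0.004 0.029;1 0 0.4 0.15 0 0 0;1 2 0 0 0 0 0;1 2.5 0 0 0 0 0;1 0 0 0 0 0 0'; python3 go.py 0.5627 -0.2734 0.094 -21
```

```text
time_s: 31.45
eef_pos: [0.5632, -0.2705, 0.1265]
eef_rot: [0.402, 0.582, 0.402, -0.581]
wrist_force: [-1.0, 0.8, -1.1]
opening: 0.999
t 31.45 p [ 0.5632 -0.2705  0.1265] yaw -20.7 open 0.999 F [-1.   0.8 -1.1]
shift now-axes cm [3.25 0.05 0.29]  after-turn axes cm [3.25 0.05 0.28] turn [ 0.0058 -0.0006 -0.0008] len 3.3
```

```bash
python3 -m creep '1 1.2 0 0.28 0.005 0 0;1 1.4 0 0 0 0 0;1 0.6 0 0 0 0 0;1 0 0 0 0 0 0;0 0 0 0 0 0 0;0 0 0 0 0 0 0;0 0 0 0 0 0 0;0 0 0 0 0 0 0;0 0 0 0 0 0 0'; python3 go.py 0.5627 -0.2734 0.094 -21
```

```text
time_s: 32.58
eef_pos: [0.5634, -0.2741, 0.0946]
eef_rot: [0.402, 0.583, 0.399, -0.582]
wrist_force: [1.5, -0.7, -1.4]
opening: 0.238
t 32.58 p [ 0.5634 -0.2741  0.0946] yaw -21.0 open 0.238 F [ 1.5 -0.7 -1.4]
shift now-axes cm [ 0.06 -0.09 -0.04]  after-turn axes cm [ 0.06 -0.09 -0.04] turn [ 0.0007  0.0003 -0.0041] len 0.1
```

Pinched at 20 mm. First winding stroke.

```bash
cat > lever.py <<'E'
from press import *
pv=pw(0,-0.185)
o=obs(); R,p=Rt(o); v=p[:2]-pv
th=np.degrees(np.arctan2(v[1],v[0])); yaw=np.degrees(np.arctan2(R[1,1],R[0,1]))
F=np.array(o['wrist_force'])
print('lever %.3f rad'%np.radians(th-(6.4-150)),'radius %.1f mm'%(np.hypot(*v)*1000),'z %.4f'%p[2],'yaw err(ax to fix) %.3f'%np.radians(yaw-(th+90)),'open %.3f'%o['opening'],'t %.2f'%o['time_s'],'F tool',(R.T@F).round(1))
E
python3 lever.py
python3 -m creep '0 0 1.94 -0.15 -0.15 0 0;0 0 1.94 -0.15 -0.15 0 0;0 0 1.94 -0.15 -0.15 0 0;0 0 0 0 0 0 0'; python3 lever.py
```

```text
lever 0.575 rad radius 130.2 mm z 0.0946 yaw err(ax to fix) -0.005 open 0.238 t 32.58 F tool [1.4 1.7 0.1]
time_s: 33.08
eef_pos: [0.621, -0.2813, 0.0946]
eef_rot: [0.523, 0.477, 0.523, -0.475]
wrist_force: [1.4, 0.3, 0.6]
opening: 0.241
lever 1.025 rad radius 129.6 mm z 0.0946 yaw err(ax to fix) 0.004 open 0.241 t 33.08 F tool [-0.6  1.5 -0.1]
```

Tracks perfectly. I'll finish the stroke, swing back, and wind again.

```bash
python3 -m creep '0 0 1.5 -0.1 -0.115 0 0;0 0 0.9 -0.05 -0.07 0 0;0 0 0 0 0 0 0'; python3 lever.py;  python3 -m creep '0 0 -1.94 -0.15 0.15 0 0;0 0 -1.94 -0.15 0.15 0 0;0 0 -1.94 -0.15 0.15 0 0;0 0 -1.94 -0.15 0.15 0 0;0 0 -1.94 -0.15 0.15 0 0;0 0 -1.94 -0.15 0.15 0 0;0 0 -1.94 -0.15 0.15 0 0;0 0 0 0 0 0 0'; python3 lever.py
```

```text
time_s: 33.45
eef_pos: [0.6427, -0.2772, 0.0946]
eef_rot: [0.563, 0.428, 0.563, -0.428]
wrist_force: [1.3, 0.8, -0.3]
opening: 0.238
lever 1.196 rad radius 129.4 mm z 0.0946 yaw err(ax to fix) 0.011 open 0.238 t 33.45 F tool [ 0.3  1.5 -0.4]
time_s: 34.45
eef_pos: [0.5122, -0.2397, 0.0946]
eef_rot: [0.253, 0.662, 0.252, -0.659]
wrist_force: [2.9, 3.9, -1.2]
opening: 0.238
lever 0.097 rad radius 130.8 mm z 0.0946 yaw err(ax to fix) -0.002 open 0.238 t 34.45 F tool [ 1.2 -1.  -4.7]
```

```bash
cat > jawm.py <<'E'
from gap import *
import sys
def prof(cam,fn,zlo=.042,zhi=.056):
    s=shot(cam,fn); P=pts(s)
    l=local(s,P,(0,0,640,400),zlo,zhi); m=(abs(l[:,0])<24)&(l[:,1]>-130)&(l[:,1]<85); l=l[m]
    h,e=np.histogram(l[:,1],bins=np.arange(-125,86,1.0))
    hs,_=np.histogram(l[:,1],bins=e)
    out=[];cur=None
    thr=max(4,0.2*np.median(h[h>0]))
    for a,b in zip(e,h):
        if b>=thr:
            if cur is None: cur=[a,a+1]
            cur[1]=a+1
        elif cur is not None:
            out.append(tuple(cur)); cur=None
    if cur: out.append(tuple(cur))
    print(cam,'occupied y intervals',[(int(a),int(b)) for a,b in out],'n',len(l))
    return s,l
if __name__=='__main__':
    prof('wrist',sys.argv[1])
E
python3 jawm.py w19.png
```

```text
wrist occupied y intervals [] n 0
  return _methods._mean(a, axis=axis, dtype=dtype,
  ret = ret.dtype.type(ret / rcount)
```

View pics/w19.png

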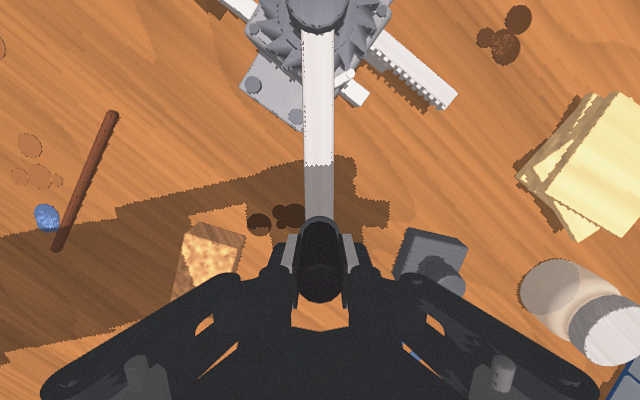

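The jaw isn't in view from here. After two strokes it can be at most about 17 mm in, still short of contact at 20, so a second full stroke is safe. Then I'll swing back and measure.

```bash
python3 -m creep '0 0 -1 -0.05 0.08 0 0;0 0 0 0 0 0 0'; python3 lever.py;  python3 -m creep '0 0 1.94 -0.15 -0.15 0 0;0 0 1.94 -0.15 -0.15 0 0;0 0 1.94 -0.15 -0.15 0 0;0 0 1.94 -0.15 -0.15 0 0;0 0 1.94 -0.15 -0.15 0 0;0 0 1.94 -0.15 -0.15 0 0;0 0 1.94 -0.15 -0.15 0 0;0 0 0 0 0 0 0'; python3 lever.py; python3 - <<'E'
from jawm import *
prof('scene','sc2.png'); prof('side','sd2.png')
E
```

```text
time_s: 34.75
eef_pos: [0.5061, -0.2325, 0.0945]
eef_rot: [0.227, 0.672, 0.226, -0.668]
wrist_force: [-0.7, 3.8, 2.6]
opening: 0.24
lever 0.025 rad radius 130.8 mm z 0.0945 yaw err(ax to fix) -0.007 open 0.240 t 34.75 F tool [-2.6 -3.4 -1.8]
time_s: 35.75
eef_pos: [0.6308, -0.2798, 0.0945]
eef_rot: [0.54, 0.457, 0.544, -0.451]
wrist_force: [0.7, 4.0, 4.4]
opening: 0.239
lever 1.101 rad radius 129.4 mm z 0.0945 yaw err(ax to fix) 0.011 open 0.239 t 35.75 F tool [-4.4  1.4 -3.9]
scene occupied y intervals [(-107, -106), (-103, -101), (-100, -98), (-95, -94), (-91, -90), (-87, -84), (-83, -81), (-69, -68), (-67, -65), (-64, -63), (-62, -59), (-55, -52), (-51, -49), (-48, -46), (-43, -42), (-36, -35), (-33, -31), (-30, -29), (-27, -26), (-25, -17), (-14, -12), (-9, -6), (-4, -3), (-1, 0), (2, 3), (5, 7), (8, 13), (16, 20), (22, 24), (27, 28), (30, 31), (32, 35), (37, 38), (39, 44), (47, 49), (50, 51), (52, 55), (59, 62), (63, 64), (65, 66), (69, 70), (73, 74), (76, 77), (78, 80), (82, 84)] n 669
side occupied y intervals [(-103, -102), (-100, -99), (-98, -95), (-94, -91), (-90, -88), (-85, -81), (-69, -66), (-64, -58), (-54, -53), (-49, -47), (-46, -45), (-44, -43), (-41, -40), (-32, -30), (-26, -25), (-24, -23), (-21, -20), (-18, -15), (-9, -8), (-7, -4), (-2, 0), (1, 3), (5, 6), (9, 11), (12, 13), (17, 18), (19, 25), (26, 27), (31, 36), (37, 38), (41, 43), (44, 46), (47, 48), (49, 50), (52, 54), (56, 59), (60, 62), (63, 65), (66, 72), (76, 77), (78, 79), (80, 81), (83, 85)] n 663
```

The fixed cameras do resolve it: the jaw block front has gone from y≈-95.5 to ≈-81, about 14.5 mm in. I'll finish this stroke and swing back.

```bash
python3 -m creep '0 0 1.2 -0.08 -0.09 0 0;0 0 0 0 0 0 0;0 0 -1.94 -0.15 0.15 0 0;0 0 -1.94 -0.15 0.15 0 0;0 0 -1.94 -0.15 0.15 0 0;0 0 -1.94 -0.15 0.15 0 0;0 0 -1.94 -0.15 0.15 0 0;0 0 -1.94 -0.15 0.15 0 0;0 0 -1.94 -0.15 0.15 0 0;0 0 -0.9 -0.05 0.07 0 0'; python3 -m creep '0 0 0 0 0 0 0'; python3 lever.py; python3 - <<'E'
from jawm import *
for c in ['scene','side']:
    s,l=prof(c,None)
    k=(l[:,2]>46)&(l[:,1]<-50)
    print(c,np.sort(l[k,1]).round(1)[::3])
E
```

```text
time_s: 37.1
eef_pos: [0.5076, -0.2341, 0.0945]
eef_rot: [0.228, 0.673, 0.231, -0.664]
wrist_force: [4.3, 5.0, -1.1]
opening: 0.243
time_s: 37.22
eef_pos: [0.507, -0.2334, 0.0945]
eef_rot: [0.227, 0.674, 0.23, -0.664]
wrist_force: [3.4, 6.0, -0.2]
opening: 0.243
lever 0.035 rad radius 130.7 mm z 0.0945 yaw err(ax to fix) -0.012 open 0.243 t 37.23 F tool [ 0.3 -2.7 -6.4]
scene occupied y intervals [(-105, -104), (-103, -100), (-99, -98), (-96, -95), (-93, -92), (-89, -88), (-87, -86), (-85, -83), (-69, -68), (-67, -66), (-65, -62), (-61, -56), (-54, -52), (-51, -48), (-46, -44), (-43, -42), (-38, -37), (-32, -31), (-30, -28), (-26, -24), (-23, -22), (-20, -19), (-15, -14), (-13, -12), (-10, -9), (-7, -4), (-1, 0), (2, 9), (10, 13), (17, 21), (22, 23), (25, 28), (29, 31), (34, 35), (36, 40), (42, 43), (46, 49), (52, 55), (56, 58), (61, 63), (65, 67), (68, 70), (71, 72), (74, 75), (76, 78), (80, 85)] n 684
scene [-112.6 -104.4 -104.  -102.5 -102.  -101.8 -100.5 -100.2  -99.   -98.8
  -97.   -95.9  -95.6  -94.6  -93.1  -92.7  -92.3  -92.   -91.5  -89.7
  -88.9  -88.3  -86.9  -86.3  -85.3
[... 274 characters left out ...]
8, -87), (-86, -82), (-80, -79), (-65, -61), (-60, -57), (-56, -55), (-50, -45), (-43, -42), (-41, -40), (-39, -38), (-32, -30), (-27, -25), (-22, -19), (-18, -15), (-11, -7), (-5, 0), (1, 2), (3, 5), (8, 14), (16, 18), (19, 20), (27, 28), (29, 33), (35, 36), (39, 41), (43, 45), (47, 48), (51, 53), (54, 56), (58, 60), (61, 62), (63, 67), (68, 70), (72, 73), (76, 79), (81, 83), (84, 85)] n 640
side [-106.1 -101.9 -101.  -100.3  -98.9  -98.3  -97.7  -97.3  -96.4  -95.8
  -93.8  -92.9  -92.2  -91.7  -90.2  -89.5  -89.1  -88.   -87.3  -86.3
  -85.4  -84.6  -84.   -83.5  -83.2  -82.5  -79.8  -79.3  -70.3  -68.8
  -68.   -66.2  -64.4  -63.5  -63.2  -62.3  -61.1  -60.6  -59.   -57.7
  -52.6  -50.5]
```

The jaw is at about 15 mm. One more full stroke can bring it to at most about 25.5 mm, which is 5.5 mm of pad compression, so it's safe.

```bash
python3 -m creep '0 0 1.94 -0.15 -0.15 0 0;0 0 1.94 -0.15 -0.15 0 0;0 0 1.94 -0.15 -0.15 0 0;0 0 1.94 -0.15 -0.15 0 0;0 0 1.94 -0.15 -0.15 0 0;0 0 1.94 -0.15 -0.15 0 0;0 0 1.94 -0.15 -0.15 0 0;0 0 0 0 0 0 0'; python3 lever.py; python3 - <<'E'
from jawm import *
for c in ['scene','side']:
    s,l=prof(c,None)
    k=(l[:,2]>46)&(l[:,1]<-40)
    print(c,np.sort(l[k,1]).round(1)[::3])
E
```

```text
time_s: 38.33
eef_pos: [0.6247, -0.2803, 0.0946]
eef_rot: [0.534, 0.466, 0.54, -0.455]
wrist_force: [2.6, 5.1, 3.1]
opening: 0.243
lever 1.054 rad radius 129.0 mm z 0.0946 yaw err(ax to fix) 0.035 open 0.243 t 38.33 F tool [-3.   3.3 -4.7]
scene occupied y intervals [(-98, -96), (-93, -92), (-90, -89), (-88, -87), (-84, -83), (-82, -80), (-79, -75), (-61, -58), (-56, -54), (-52, -51), (-50, -46), (-44, -42), (-40, -38), (-33, -32), (-28, -27), (-26, -25), (-23, -22), (-21, -18), (-16, -13), (-11, -9), (-8, -7), (-6, -5), (-1, 0), (1, 4), (5, 6), (7, 9), (11, 17), (18, 19), (20, 21), (22, 23), (24, 25), (26, 27), (29, 33), (34, 36), (37, 40), (43, 46), (48, 52), (55, 60), (61, 62), (63, 65), (66, 67), (68, 69), (73, 74), (76, 78), (79, 80), (81, 82), (84, 85)] n 672
scene [-117.2  -99.5  -97.5  -97.2  -96.8  -95.6  -94.9  -93.5  -92.4  -91.9
  -91.   -90.   -89.   -88.   -87.3  -87.1  -86.   -84.5  -83.1  -81.9
  -81.6  -81.1  -80.9  -80.3  -78.6  -77.6  -77.3  -76.6  -75.8  -74.8
  -64.4  -62.8  -61.5  -60.6  -59.6  -59.3  -58.9  -58.4  -56.4  -55.9
  -55.2  -55.1  -54.6  -52.2  -51.
[... 166 characters left out ...]
(-60, -58), (-57, -51), (-50, -47), (-42, -40), (-39, -38), (-37, -36), (-29, -28), (-25, -24), (-23, -19), (-18, -14), (-12, -10), (-8, -5), (-3, -2), (-1, 1), (2, 3), (4, 5), (6, 9), (10, 11), (12, 13), (14, 15), (16, 17), (18, 20), (22, 25), (27, 28), (29, 31), (33, 36), (38, 41), (42, 44), (46, 49), (51, 53), (54, 55), (56, 57), (58, 60), (63, 66), (67, 69), (71, 72), (73, 74), (78, 79), (80, 85)] n 654
side [-98.8 -96.4 -94.7 -93.9 -93.2 -92.4 -91.7 -91.3 -89.3 -88.4 -87.6 -87.
 -85.9 -84.7 -82.4 -82.1 -81.4 -80.8 -79.1 -78.3 -78.  -77.6 -76.7 -76.3
 -75.7 -74.4 -73.5 -63.9 -62.4 -61.8 -60.8 -59.7 -59.1 -58.2 -57.  -56.
 -55.6 -54.5 -53.9 -52.8 -51.3 -50.7 -47.9 -45.6 -43.  -41.8 -40.3]
```

The jaw is about 21.5 mm in, with the block-to-pad gap now about 10–11 mm. Contact has been made. I'll finish this stroke, swing back to rest, and release to look closely.

```bash
python3 -m creep '0 0 1 -0.05 -0.1 0 0;0 0 0.8 -0.02 -0.08 0 0;0 0 0 0 0 0 0'; python3 lever.py; python3 -m creep '0 0 -1.94 -0.15 0.15 0 0;0 0 -1.94 -0.15 0.15 0 0;0 0 -1.94 -0.15 0.15 0 0;0 0 -1.94 -0.15 0.15 0 0;0 0 -1.94 -0.15 0.15 0 0;0 0 -1.94 -0.15 0.15 0 0;0 0 -1.94 -0.15 0.15 0 0;0 0 -0.9 -0.05 0.07 0 0;0 0 0 0 0 0 0'; python3 lever.py; python3 - <<'E'
from jawm import *
for c in ['scene','side']:
    s,l=prof(c,None)
    k=(l[:,2]>46)&(l[:,1]<-40)
    print(c,np.sort(l[k,1]).round(1)[::3])
E
```

```text
time_s: 38.8
eef_pos: [0.6387, -0.2782, 0.0946]
eef_rot: [0.57, 0.419, 0.576, -0.409]
wrist_force: [3.0, 5.1, 2.8]
opening: 0.243
lever 1.164 rad radius 129.3 mm z 0.0946 yaw err(ax to fix) 0.091 open 0.243 t 38.80 F tool [-2.7  4.5 -3.9]
time_s: 39.92
eef_pos: [0.5053, -0.2307, 0.0947]
eef_rot: [0.235, 0.674, 0.248, -0.655]
wrist_force: [2.9, 4.8, -0.4]
opening: 0.242
lever 0.011 rad radius 130.4 mm z 0.0947 yaw err(ax to fix) 0.051 open 0.242 t 39.92 F tool [ 0.6 -1.8 -5.3]
scene occupied y intervals [(-97, -95), (-94, -93), (-92, -91), (-90, -88), (-87, -86), (-84, -83), (-82, -80), (-79, -76), (-75, -74), (-62, -61), (-58, -53), (-52, -51), (-50, -49), (-46, -45), (-44, -43), (-42, -40), (-39, -37), (-28, -27), (-25, -23), (-19, -17), (-15, -13), (-10, -9), (-8, -7), (-6, -3), (-1, 1), (2, 4), (6, 8), (9, 10), (12, 17), (21, 23), (25, 28), (32, 33), (34, 38), (40, 41), (43, 45), (47, 48), (49, 50), (52, 53), (54, 56), (57, 59), (60, 61), (62, 64), (65, 66), (67, 69), (71, 72), (75, 81), (82, 85)] n 681
scene [-124.5 -103.5  -98.5  -96.9  -95.8  -95.2  -93.7  -93.5  -92.5  -91.6
 
[... 392 characters left out ...]
77), (-76, -72), (-61, -60), (-59, -58), (-57, -51), (-50, -48), (-44, -43), (-42, -41), (-37, -36), (-27, -26), (-24, -23), (-21, -20), (-19, -16), (-14, -9), (-7, -6), (-4, -3), (-2, -1), (1, 2), (8, 10), (11, 13), (14, 16), (17, 20), (22, 25), (27, 29), (30, 35), (37, 39), (40, 41), (43, 46), (49, 51), (52, 53), (54, 55), (57, 58), (59, 60), (64, 65), (66, 68), (70, 72), (78, 79), (80, 85)] n 650
side [-97.8 -95.8 -95.5 -93.5 -92.9 -91.5 -90.7 -89.8 -89.3 -88.5 -88.1 -86.6
 -84.9 -84.2 -82.8 -81.7 -81.1 -80.  -79.4 -78.5 -77.4 -77.1 -75.9 -75.8
 -75.  -73.8 -73.6 -64.2 -61.3 -60.3 -59.3 -58.9 -57.8 -56.5 -55.9 -55.4
 -54.6 -53.8 -53.5 -52.8 -51.7 -49.6 -48.4 -45.4 -43.5 -42.  -41.7 -40.1]
```

Near 3 mm compression. I'll release the lever at rest and hover for a precise wrist measurement.

```bash
python3 -m creep '1 0 0 0 0 0 0;1 0 0 0 0 0 0;1 -3 0 0 0 0 0;1 -5 0 0 0 0 0;1 -2 0 0 0 0 0;1 0 0 0 0 0 0'; python3 press.py 0 -42 0.2 6.4; python3 - <<'E'
from h import *
s=shot('wrist','w20.png')
E
```

```text
time_s: 40.78
eef_pos: [0.4995, -0.2361, 0.1959]
eef_rot: [0.231, 0.674, 0.243, -0.658]
wrist_force: [0.2, 0.4, -0.4]
opening: 0.999
world [ 0.5935 -0.0101]
t 40.77 p [ 0.4995 -0.2361  0.1959] yaw -50.8 open 0.999 F [ 0.2  0.4 -0.4]
shift now-axes cm [  0.28 -11.58 -21.56]  after-turn axes cm [ -0.41  11.85 -21.41] turn [-0.9982 -0.0296 -0.0065] len 24.5
```

View pics/w20.png

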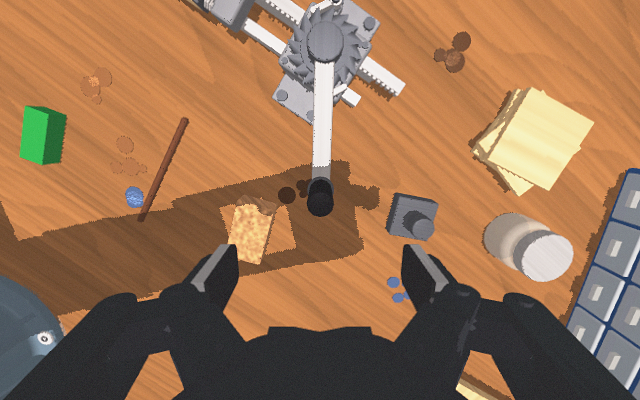

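```bash
python3 -m creep '1 0 -1.9 -3.6 -0.166 -0.03 -0.006;1 0 -1.3 -3.9 -0.166 0 0;1 0 -0.7 -4 -0.166 0 0;1 0 0 -4.1 -0.166 0 0;1 0 0.7 -4 -0.166 0 0;1 0 1.4 -3.8 -0.166 0 0;1 0 0 0 0 0 0;1 0 0 0 0 0 0'; python3 press.py 0 -42 0.2 6.4; cat > wm.py <<'E'
from gap import *
import sys
s=shot('wrist',sys.argv[1]); P=pts(s); np.savez(sys.argv[1][:-4]+'.npz',**s)
l=local(s,P,(180,20,460,399),.036,.056); m=(abs(l[:,0])<24)&(l[:,1]>-130)&(l[:,1]<85); a=l[m]
h,e=np.histogram(a[:,1],bins=np.arange(-110,84,1))
print([(int(x),int(b)) for x,b in zip(e,h) if x<-35])
print('low',[(int(x),int(b)) for x,b in zip(e,h) if b<25 and x>-35])
E
python3 wm.py w21.png
```

```text
time_s: 41.82
eef_pos: [0.5868, -0.0034, 0.1817]
eef_rot: [0.521, 0.462, 0.543, -0.47]
wrist_force: [-0.3, -0.9, -0.5]
opening: 1.0
world [ 0.5935 -0.0101]
t 41.83 p [ 0.5868 -0.0034  0.1817] yaw 7.6 open 1.000 F [-0.3 -0.9 -0.5]
shift now-axes cm [-1.86  0.52  0.73]  after-turn axes cm [-1.83  0.59  0.74] turn [ 0.021  -0.0154  0.0285] len 2.1
[(-110, 9), (-109, 11), (-108, 11), (-107, 9), (-106, 8), (-105, 11), (-104, 8), (-103, 9), (-102, 1), (-101, 0), (-100, 0), (-99, 0), (-98, 12), (-97, 34), (-96, 35), (-95, 38), (-94, 34), (-93, 38), (-92, 39), (-91, 39), (-90, 39), (-89, 38), (-88, 41), (-87, 34), (-86, 43), (-85, 34), (-84, 46), (-83, 39), (-82, 40), (-81, 36), (-80, 39), (-79, 36), (-78, 45), (-77, 47), (-76, 63), (-75, 185), (-74, 10), (-73, 9), (-72, 15), (-71, 7), (-70, 14), (-69, 12), (-68, 5), (-67, 14), (-66, 0), (-65, 0), (-64, 3), (-63, 27), (-62, 39), (-61, 41), (-60, 44), (-59, 42), (-58, 43), (-57, 37), (-56, 60), (-55, 79), (-54, 41), (-53, 43), (-52, 37), (-51, 43), (-50, 39), (-49, 44), (-48, 39), (-47, 41), (-46, 44), (-45, 40), (-44, 44), (-43, 40), (-42, 47), (-41, 44), (-40, 43), (-39, 93), (-38, 28), (-37, 23), (-36, 14)]
low [(-34, 19), (-33, 18), (-32, 17), (-31, 19), (-30, 19), (-29, 20), (-28, 18)]
```

View pics/w21.png

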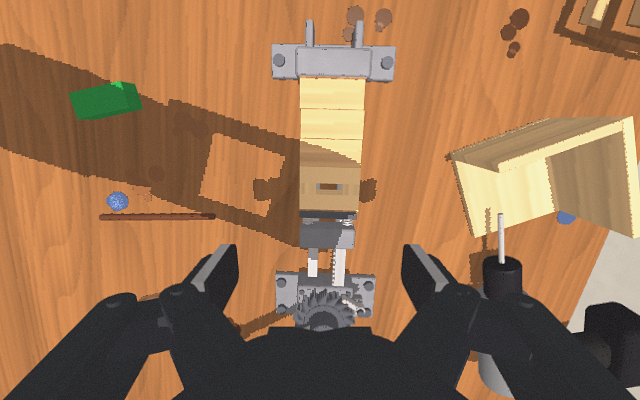

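The strips and packing are now tight together. The jaw front is at -74.1, so 20.1 mm in, and the pad gap is about unchanged at 10.4 mm against 10.6 when free. So compression is only starting and I need about 6 mm more. Back to the lever.

```bash
python3 -m creep '1 0 -1.4 3.6 0.166 -0.015 0.028;1 0 -0.7 3.9 0.166 0 0;1 0 0 4 0.166 0 0;1 0 0.7 4 0.166 0 0;1 0 1.3 3.9 0.166 0 0;1 0 1.9 3.6 0.166 0 0;1 0 0 0 0 0 0;1 0 0 0 0 0 0'; python3 - <<'E'
from gap import *
s=shot('wrist','w22.png'); P=pts(s)
p=P[130:330,245:395].reshape(-1,3); g=p[(p[:,2]>.124)&(p[:,2]<.136)]
r=cv2.minAreaRect((g[:,:2]*1000).astype(np.float32)); print('grip',len(g),np.round(r[0],1),np.round(r[1],1))
c=np.array(r[0])/1000; v=c-pw(0,-.185); th=np.degrees(np.arctan2(v[1],v[0])); print('lever',np.radians(th+143.6),np.hypot(*v))
go(c[0],c[1],0.094,th+90)
E
```

```text
time_s: 42.88
eef_pos: [0.5243, -0.2529, 0.1792]
eef_rot: [-0.228, -0.668, -0.227, 0.671]
wrist_force: [-0.0, 0.5, 0.2]
opening: 1.001
grip 653 [ 505.9 -231.8] [21.1 20.6]
lever 0.019792094591221027 0.13054332987065312
t 42.92 p [ 0.5244 -0.2528  0.1792] yaw -52.5 open 1.000 F [ 0.  -0.  -0.1]
shift now-axes cm [ 8.52 -2.78  0.15]  after-turn axes cm [ 8.52 -2.79  0.19] turn [0.0002 0.0049 0.0008] len 9.0
```

```bash
python3 -m creep '1 0 -1.6 0.1 0 0.005 0;1 0 -1.1 0.08 0 0 0;1 2 0 0 0 0 0;1 2.5 0 0 0 0 0;1 0 0 0 0 0 0'; python3 go.py 0.5059 -0.2318 0.094 -52.5
```

```text
time_s: 43.55
eef_pos: [0.5069, -0.2277, 0.134]
eef_rot: [0.23, 0.669, 0.23, -0.668]
wrist_force: [0.4, -0.3, -0.1]
opening: 1.002
t 43.55 p [ 0.5069 -0.2277  0.134 ] yaw -52.0 open 1.002 F [ 0.4 -0.3 -0.1]
shift now-axes cm [4.   0.26 0.33]  after-turn axes cm [4.   0.27 0.33] turn [ 0.0086 -0.0008 -0.0005] len 4.0
```

```bash
python3 -m creep '1 1.2 0.2 0.3 0.008 0 0;1 1.8 0 0 0 0 0;1 1 0 0 0 0 0;1 0 0 0 0 0 0;0 0 0 0 0 0 0;0 0 0 0 0 0 0;0 0 0 0 0 0 0;0 0 0 0 0 0 0;0 0 0 0 0 0 0'; python3 lever.py; python3 - <<'E'
from h import *
for c in ['scene','side']:
    s=shot(c,c+'_base.png'); np.savez(c+'_base.npz',**s)
E
```

```text
time_s: 44.68
eef_pos: [0.5075, -0.232, 0.0945]
eef_rot: [0.229, 0.671, 0.226, -0.668]
wrist_force: [0.9, -0.4, -2.4]
opening: 0.242
lever 0.029 rad radius 129.4 mm z 0.0945 yaw err(ax to fix) -0.008 open 0.242 t 44.67 F tool [ 2.4  0.8 -0.5]
```

```bash
for i in 1; do python3 -m creep '0 0 1.94 -0.15 -0.15 0 0;0 0 1.94 -0.15 -0.15 0 0;0 0 0 0 0 0 0' >/dev/null; python3 lever.py; python3 -m creep '0 0 1.94 -0.15 -0.15 0 0;0 0 0 0 0 0 0'>/dev/null; python3 lever.py; python3 -m creep '0 0 1.94 -0.15 -0.15 0 0;0 0 0 0 0 0 0'>/dev/null; python3 lever.py; done
python3 - <<'E'
from h import *
for c in ['scene','side']:
    s=shot(c,c+'_b2.png'); np.savez(c+'_b2.npz',**s)
E
```

```text
lever 0.333 rad radius 129.1 mm z 0.0945 yaw err(ax to fix) -0.005 open 0.241 t 45.15 F tool [-0.1  1.7  0. ]
lever 0.473 rad radius 129.0 mm z 0.0945 yaw err(ax to fix) 0.002 open 0.243 t 45.40 F tool [-0.   0.9 -1.1]
lever 0.612 rad radius 128.8 mm z 0.0946 yaw err(ax to fix) 0.005 open 0.240 t 45.65 F tool [1.4 2.7 0.2]
```

```bash
cat > track.py <<'E'
from press import *
import sys
def w3(x,y,z): a=pw(x/1000,y/1000); return [a[0],a[1],z/1000]
def track(cam,s1,s2,y0,y1,zc=45):
    c=w3(0,(y0+y1)/2,zc); p0,p1=proj(s1,[c,w3(0,(y0+y1)/2+10,zc)]); d=(p1-p0)/10 # px per mm
    cor=proj(s1,[w3(x,y,50) for x in(-30,30) for y in(y0,y1)])
    a=np.floor(cor.min(0)-2).astype(int); b=np.ceil(cor.max(0)+2).astype(int)
    g1=cv2.cvtColor(s1['im'],cv2.COLOR_BGR2GRAY).astype(np.float32); g2=cv2.cvtColor(s2['im'],cv2.COLOR_BGR2GRAY).astype(np.float32)
    best=[]
    sc=g1[a[1]:b[1],a[0]:b[0]]
    for mm in np.arange(-3,15,0.25):
        M=np.float32([[1,0,d[0]*mm],[0,1,d[1]*mm]])
        h=cv2.warpAffine(g2,M,(g2.shape[1],g2.shape[0]),flags=cv2.INTER_CUBIC|cv2.WARP_INVERSE_MAP)[a[1]:b[1],a[0]:b[0]]
        best.append((np.corrcoef(sc.ravel(),h.ravel())[0,1],mm))
    best=np.array(best); i=best[:,0].argmax(); 
    return best[i]
if __name__=='__main__':
    for cam in ['scene','side']:
        s1=dict(np.load(cam+'_base.npz'))
        if len(sys.argv)>1 and sys.argv[1]=='new':
            s2=shot(cam); 
        else: s2=dict(np.load(cam+'_b2.npz'))
        print(cam,'jaw block moved (corr,mm)',track(cam,s1,s2,-98,-74),'rack tail',track(cam,s1,s2,-64,-54),'strip ctl',track(cam,s1,s2,10,60))
E
python3 track.py
```

```text
scene jaw block moved (corr,mm) [0.99480282 0.25      ] rack tail [0.99657485 0.25      ] strip ctl [0.99974243 0.        ]
side jaw block moved (corr,mm) [0.98783825 0.75      ] rack tail [0.99569064 0.25      ] strip ctl [0.99848818 0.        ]
```

The jaw has moved only about 0.5 mm, so the pawl bit late. I'll continue in steps and track.

```bash
python3 -m creep '0 0 1.94 -0.15 -0.15 0 0;0 0 1.94 -0.15 -0.15 0 0;0 0 0 0 0 0 0' >/dev/null; python3 lever.py; python3 track.py new
```

```text
lever 0.894 rad radius 128.4 mm z 0.0946 yaw err(ax to fix) 0.016 open 0.241 t 46.12 F tool [1.  3.3 0.3]
scene jaw block moved (corr,mm) [0.97441163 0.75      ] rack tail [0.98225499 0.5       ] strip ctl [0.999729 0.      ]
side jaw block moved (corr,mm) [0.97005284 1.25      ] rack tail [0.98724821 0.5       ] strip ctl [0.99846944 0.        ]
```

```bash
python3 - <<'E'
from h import *
a=shot('side')['im']; b=cv2.imread('pics/side_base.png')
c=np.hstack([b[130:260,270:400],a[130:260,270:400]]); cv2.imwrite('pics/cmp1.png',cv2.resize(c,None,fx=3,fy=3,interpolation=cv2.INTER_CUBIC))
E
```

```text
(no output)
```

View pics/cmp1.png

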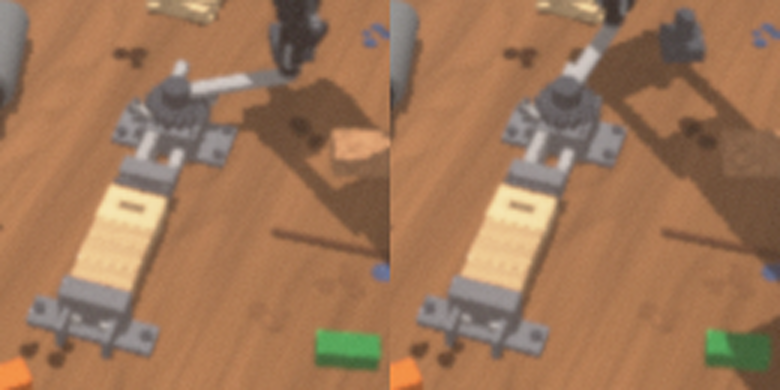

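Tracking is muddied by the stationary pad. I'll use depth instead: the centroid of jaw-block top points against the baseline.

```bash
cat > dj.py <<'E'
from gap import *
import sys
def blk(s):
    P=pts(s); l=local(s,P,(0,0,640,400),.0475,.0545); l=l[(abs(l[:,0])<22)&(l[:,1]>-112)&(l[:,1]<-45)]
    y=np.sort(l[:,1])
    # biggest hole between -80 and -55
    k=(y>-85)&(y<-55); yy=y[k]; g=np.diff(yy); i=g.argmax(); return yy[i],yy[i+1],g[i], np.mean(y[(y<=yy[i])&(y>yy[i]-20)]), (y<yy[i]).sum()
for cam in ['scene','side']:
    b=blk(dict(np.load(cam+'_base.npz'))); 
    n=np.array([blk(shot(cam)) for _ in range(4)])
    print(cam,'base',np.round(b,1),'now',n.mean(0).round(1))
E
python3 dj.py
```

```text
scene base [-73.9 -64.1   9.8 -83.8  66. ] now [-68.9 -64.5   4.4 -79.   66.5]
side base [-70.9 -61.5   9.4 -80.6  68. ] now [-67.3 -63.    4.4 -77.   60.2]
```

The hole between block and pad went from 9.8 to 4.4 mm, so the pad is about 5 mm in. I'll add about 0.1 rad and then swing back.

```bash
python3 -m creep '0 0 1.4 -0.05 -0.11 0 0;0 0 0 0 0 0 0' >/dev/null; python3 lever.py; python3 dj.py
```

```text
lever 0.978 rad radius 128.8 mm z 0.0947 yaw err(ax to fix) 0.049 open 0.243 t 46.92 F tool [-0.1  0.7 -0.1]
scene base [-73.9 -64.1   9.8 -83.8  66. ] now [-68.1 -64.2   3.9 -77.9  68.8]
side base [-70.9 -61.5   9.4 -80.6  68. ] now [-66.4 -62.6   3.8 -76.8  59.8]
```

About 5.8 mm. Now I'll swing the lever back to its rest stop and release.

```bash
python3 -m creep '0 0 -1.94 -0.15 0.17 0 0;0 0 -1.94 -0.15 0.16 0 0;0 0 -1.94 -0.15 0.16 0 0;0 0 -1.94 -0.15 0.15 0 0;0 0 -1.94 -0.15 0.15 0 0;0 0 -1.94 -0.15 0.15 0 0;0 0 -0.6 -0.05 0.03 0 0;0 0 0 0 0 0 0' >/dev/null; python3 lever.py; python3 dj.py
```

```text
lever -0.014 rad radius 130.1 mm z 0.0947 yaw err(ax to fix) 0.044 open 0.236 t 48.33 F tool [ 3.6  3.2 -0.1]
scene base [-73.9 -64.1   9.8 -83.8  66. ] now [-68.1 -64.1   3.9 -77.9  62.5]
side base [-70.9 -61.5   9.4 -80.6  68. ] now [-66.4 -62.8   3.6 -76.7  59.2]
```

It holds. I'll release, rise, check the lever and find the weight.

```bash
python3 -m creep '1 0 0 0 0 0 0;1 0 0 0 0 0 0;1 0 0 0 0 0 0;1 -3 0 0 0 0 0;1 -5 0 0 0 0 0;1 -2 0 0 0 0 0;1 0 0 0 0 0 0'; python3 - <<'E'
from gap import *
s=shot('wrist','w23.png'); P=pts(s)
p=P[100:330,230:410].reshape(-1,3); g=p[(p[:,2]>.124)&(p[:,2]<.136)]
r=cv2.minAreaRect((g[:,:2]*1000).astype(np.float32)); print('grip',len(g),np.round(r[0],1),np.round(r[1],1))
c=np.array(r[0])/1000; v=c-pw(0,-.185); th=np.degrees(np.arctan2(v[1],v[0])); print('lever',np.radians(th+143.6),np.hypot(*v))
print([(np.round(r['rect']).astype(int).tolist(),round(r['confidence'],2)) for r in ctrl.find_in('weight','wrist')])
go(.54,-.349,.15,-53)
E
```

```text
time_s: 49.6
eef_pos: [0.5034, -0.2266, 0.1965]
eef_rot: [-0.227, -0.664, -0.236, 0.672]
wrist_force: [-0.5, -1.0, 0.3]
opening: 0.997
grip 554 [ 503.9 -228.9] [20.8 20.8]
lever -0.006848252278130147 0.13038439359989148
[([392, 190, 444, 240], 0.72)]
t 49.70 p [ 0.5024 -0.2259  0.1944] yaw -51.8 open 0.997 F [ 0.6 -0.1 -0.4]
shift now-axes cm [ 4.25 12.08  4.62]  after-turn axes cm [ 4.44 12.09  4.4 ] turn [0.0209 0.0086 0.0185] len 13.6
```

View pics/w23.png

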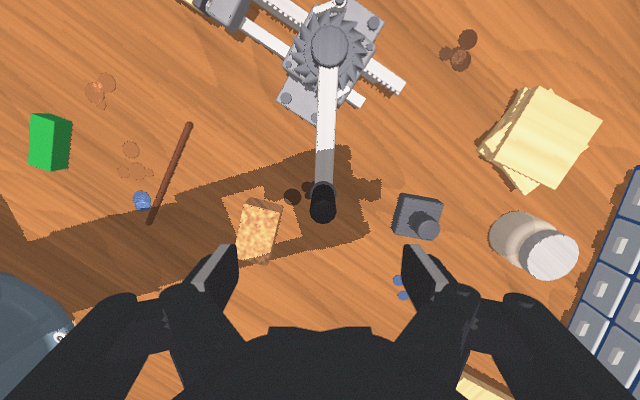

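The lever is at rest (≈-0.007 rad) and the weight is at (418,215). I'll cross-check the free pad gap in the initial images, offline.

```bash
python3 - <<'E'
from gap import *
for f in ['scene0','side0','scene_base','side_base']:
    s=dict(np.load(f+'.npz')); P=pts(s); l=local(s,P,(0,0,640,400),.0475,.0545); 
    lo,hi=(-105,-70) if f.endswith('0') else (-85,-55)
    y=np.sort(l[(abs(l[:,0])<22)&(l[:,1]>lo)&(l[:,1]<hi),1]); g=np.diff(y); i=g.argmax(); print(f,y[i].round(1),y[i+1].round(1),g[i].round(1))
s=shot('wrist'); P=pts(s)
p=P[180:250,380:455].reshape(-1,3)
for z0,z1,n in [(.05,.062,'knob'),(.016,.028,'slab')]:
    q=p[(p[:,2]>z0)&(p[:,2]<z1)]; r=cv2.minAreaRect((q[:,:2]*1000).astype(np.float32)); print(n,len(q),np.round(r[0],1),np.round(r[1],1),round(r[2],1))
E
```

```text
scene0 -93.1 -84.8 8.3
side0 -90.7 -82.8 7.9
scene_base -73.9 -64.1 9.8
side_base -70.9 -61.5 9.4
knob 417 [ 539.1 -349. ] [24.1 23.7] 84.5
slab 1164 [ 539.  -349.1] [50.3 49. ] 27.7
```

The fixed-camera gap is good only to about 1.5 mm, so I'll do a proper wrist hover over the jaw before placing the weight.

```bash
python3 -m creep '1 0 -1.7 -3.3 -0.166 0 0;1 0 -1.2 -3.6 -0.166 0.008 0.018;1 0 -0.6 -3.7 -0.166 0 0;1 0 0 -3.6 -0.166 0 0;1 0 0.7 -3.3 -0.166 0 0;1 0 1.3 -2.8 -0.166 0 0;1 2 0 0 0 0 0;1 2 0 0 0 0 0;1 0 0 0 0 0 0'; python3 press.py 0 -62 0.14 6.4;python3 wm.py w24.png
```

```text
time_s: 50.88
eef_pos: [0.5833, -0.0219, 0.1372]
eef_rot: [0.52, 0.466, 0.54, -0.47]
wrist_force: [-0.2, 0.3, 1.2]
opening: 1.002
world [ 0.5957 -0.03  ]
t 50.88 p [ 0.5833 -0.0219  0.1372] yaw 7.1 open 1.002 F [-0.2  0.3  1.2]
shift now-axes cm [-0.32  1.12  0.96]  after-turn axes cm [-0.28  1.14  0.95] turn [ 0.0127 -0.0172  0.0218] len 1.5
[(-110, 14), (-109, 14), (-108, 15), (-107, 19), (-106, 12), (-105, 11), (-104, 15), (-103, 17), (-102, 13), (-101, 13), (-100, 13), (-99, 17), (-98, 11), (-97, 6), (-96, 0), (-95, 0), (-94, 0), (-93, 7), (-92, 42), (-91, 44), (-90, 48), (-89, 58), (-88, 54), (-87, 54), (-86, 56), (-85, 54), (-84, 49), (-83, 54), (-82, 60), (-81, 62), (-80, 45), (-79, 58), (-78, 59), (-77, 55), (-76, 62), (-75, 51), (-74, 59), (-73, 58), (-72, 68), (-71, 64), (-70, 187), (-69, 139), (-68, 6), (-67, 12), (-66, 1), (-65, 0), (-64, 3), (-63, 41), (-62, 61), (-61, 57), (-60, 59), (-59, 64), (-58, 54), (-57, 68), (-56, 71), (-55, 113), (-54, 67), (-53, 60), (-52, 51), (-51, 63), (-50, 60), (-49, 61), (-48, 60), (-47, 65), (-46, 60), (-45, 61), (-44, 57), (-43, 62), (-42, 59), (-41, 64), (-40, 64), (-39, 116), (-38, 55), (-37, 28), (-36, 26)]
low []
```

View pics/w24.png

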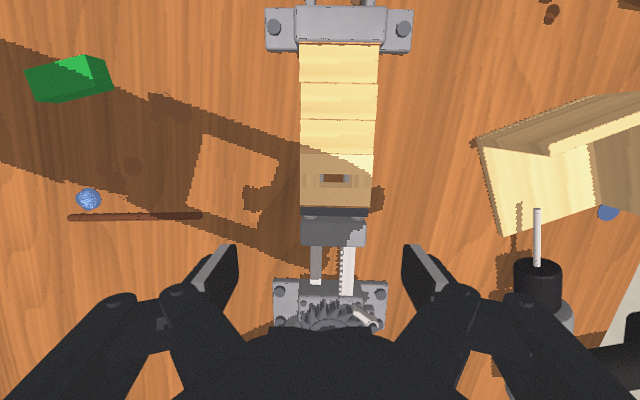

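Jaw front is now at -68.1, so 26.1 mm wound in total, and the pad gap is 4.9 mm against 10.6 free. The pad is about 5.7 mm in, about half-way. Nothing lies loose, so I'll fetch the weight now.

```bash
python3 -m creep '1 -4 0 0 0.06 -0.017 0.022;1 -2 -0.5 2.5 0.06 0 0;1 0 -0.8 5.2 0 0 0;1 0 -0.8 5.6 0 0 0;1 0 -0.7 5.6 0 0 0;1 0 -0.7 5.2 0 0 0;1 0 -0.7 5 0 0 0;1 0 -0.3 3.4 0 0 0;1 0 0 0 0 0 0;1 0 0 0 0 0 0'; python3 - <<'E'
from gap import *
s=shot('wrist','w25.png'); P=pts(s); go(.539,-.349,.12,0)
p=P[130:330,240:400].reshape(-1,3)
for z0,z1,n in [(.05,.062,'knob'),(.016,.028,'slab')]:
    q=p[(p[:,2]>z0)&(p[:,2]<z1)]; r=cv2.minAreaRect((q[:,:2]*1000).astype(np.float32)); print(n,len(q),np.round(r[0],1),np.round(r[1],1),round(r[2],1))
E
```

```text
time_s: 52.18
eef_pos: [0.5408, -0.3609, 0.2075]
eef_rot: [0.503, 0.501, 0.496, -0.5]
wrist_force: [0.2, -0.0, 0.1]
opening: 0.994
t 52.23 p [ 0.5409 -0.3608  0.2076] yaw -0.1 open 1.003 F [ 0.8  0.3 -0.3]
shift now-axes cm [ 8.75 -0.27 -1.24]  after-turn axes cm [ 8.76 -0.19 -1.18] turn [-0.0014  0.0066 -0.0087] len 8.8
knob 578 [ 563.4 -410.9] [ 52.6 154.3] 33.7
slab 1586 [ 613.2 -445.8] [100.5 289.3] 25.9
```

View pics/w25.png

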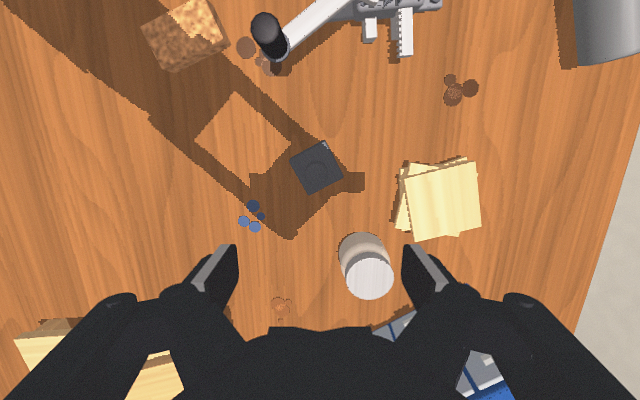

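The weight is at (317,168), with the jar at (365,270). I'll measure it with a tight box.

```bash
python3 - <<'E'
from gap import *
s=shot('wrist'); P=pts(s); 
p=P[132:202,282:352].reshape(-1,3)
for z0,z1,n in [(.05,.062,'knob'),(.016,.028,'slab')]:
    q=p[(p[:,2]>z0)&(p[:,2]<z1)]; r=cv2.minAreaRect((q[:,:2]*1000).astype(np.float32)); print(n,len(q),np.round(r[0],1),np.round(r[1],1),round(r[2],1))
    if n=='knob': c=np.array(r[0])/1000
go(c[0],c[1],.12,0)
E
```

```text
knob 433 [ 539.1 -349.2] [23.9 25.1] 0.5
slab 1250 [ 539.  -349.7] [50.2 50.3] 28.2
t 52.27 p [ 0.5411 -0.3603  0.2076] yaw -0.0 open 1.002 F [0.6 0.2 0.3]
shift now-axes cm [ 8.75 -0.27 -1.17]  after-turn axes cm [ 8.76 -0.2  -1.11] turn [-0.0007  0.0065 -0.0087] len 8.8
```

```bash
python3 -m creep '1 1 -0.2 -0.7 0 0.006 -0.008;1 3 0 -0.4 0 0 0;1 4 0 0 0 0 0;1 3 0 0 0 0 0;1 0 0 0 0 0 0'; python3 go.py 0.5391 -0.3493 0.027 0
```

```text
time_s: 52.9
eef_pos: [0.5402, -0.3416, 0.0934]
eef_rot: [0.501, 0.499, 0.502, -0.498]
wrist_force: [-0.1, -0.1, 0.4]
opening: 0.999
t 52.90 p [ 0.5402 -0.3416  0.0934] yaw 0.4 open 0.999 F [-0.1 -0.1  0.4]
shift now-axes cm [ 6.64 -0.11  0.79]  after-turn axes cm [ 6.64 -0.11  0.77] turn [ 0.0065 -0.0021  0.0012] len 6.7
```

```bash
python3 -m creep '1 0 -0.1 0.5 0.006 -0.002 0.001;1 1.5 0 0.27 0 0 0;1 2.5 0 0 0 0 0;1 1.5 0 0 0 0 0;1 0 0 0 0 0 0'; python3 go.py 0.5391 -0.3493 0.027 0
```

```text
time_s: 53.52
eef_pos: [0.542, -0.3516, 0.0408]
eef_rot: [0.503, 0.5, 0.498, -0.5]
wrist_force: [-0.1, 0.6, 0.0]
opening: 1.0
t 53.52 p [ 0.542  -0.3516  0.0408] yaw 0.1 open 1.000 F [-0.1  0.6  0. ]
shift now-axes cm [ 1.38 -0.3  -0.23]  after-turn axes cm [ 1.38 -0.29 -0.23] turn [ 0.0011  0.0054 -0.0055] len 1.4
```

```bash
python3 -m creep '1 0.5 -0.2 -0.2 0 0.005 -0.005;1 0.7 0 0 0 0 0;1 0 0 0 0 0 0'; python3 go.py 0.5391 -0.3493 0.027 0
```

```text
time_s: 53.9
eef_pos: [0.5408, -0.3504, 0.0298]
eef_rot: [0.501, 0.5, 0.499, -0.5]
wrist_force: [-0.3, -0.5, 0.5]
opening: 0.996
t 53.90 p [ 0.5408 -0.3504  0.0298] yaw 0.1 open 0.996 F [-0.3 -0.5  0.5]
shift now-axes cm [ 0.28 -0.17 -0.11]  after-turn axes cm [ 0.28 -0.17 -0.11] turn [ 0.0009  0.002  -0.0022] len 0.4
```

```bash
python3 -m creep '1 0.2 -0.15 -0.1 0 0 0;1 0 0 0 0 0 0;0 0 0 0 0 0 0;0 0 0 0 0 0 0;0 0 0 0 0 0 0;0 0 0 0 0 0 0;0 0 0 0 0 0 0'; python3 -m creep '0 -2 0 0 0 0 0;0 -2 0 0 0 0 0;0 0 0 0 0 0 0'; python3 press.py 0 32 0.17 -21.8
```

```text
time_s: 54.78
eef_pos: [0.5398, -0.3501, 0.0289]
eef_rot: [0.502, 0.5, 0.498, -0.5]
wrist_force: [-0.0, -0.6, -0.4]
opening: 0.283
time_s: 55.15
eef_pos: [0.5392, -0.3492, 0.0708]
eef_rot: [0.501, 0.5, 0.499, -0.5]
wrist_force: [0.1, -0.0, -4.8]
opening: 0.283
world [0.5852 0.0634]
t 55.15 p [ 0.5392 -0.3492  0.0708] yaw 0.1 open 0.283 F [ 0.1 -0.  -4.8]
shift now-axes cm [ -9.99   4.68 -41.23]  after-turn axes cm [ -9.92 -11.04 -40.02] turn [ 0.3816  0.0016 -0.0027] len 42.7
```

The weight is held (4.8 N, opening 0.283). I'll raise it and carry it over the lever and hub.

```bash
python3 -m creep '0 -3 0 0 0 0 0;0 -4.5 0 0 0 0 0;0 -3 0.2 -1.5 0 0 0;0 0 0.5 -4 0 0 0;0 0 0.5 -5 0.05 0 0;0 0 0.3 -5 0.05 0 0;0 0 0 -5 0.05 0 0;0 0 -0.1 -5 0.05 0 0;0 0 -0.3 -5 0.05 0 0;0 0 -0.5 -4.5 0.05 0 0'; python3 press.py 0 32 0.10 -21.8
```

```text
time_s: 56.4
eef_pos: [0.5814, 0.007, 0.1786]
eef_rot: [0.416, 0.573, 0.414, -0.572]
wrist_force: [0.4, -0.7, -4.4]
opening: 0.283
world [0.5852 0.0634]
t 56.40 p [0.5814 0.007  0.1786] yaw -18.1 open 0.283 F [ 0.4 -0.7 -4.4]
shift now-axes cm [ 7.85 -1.42 -5.49]  after-turn axes cm [ 7.86 -1.74 -5.38] turn [ 0.0647  0.0006 -0.0036] len 9.7
```

```bash
python3 -m creep '0 0 -0.6 -1.6 0.03 0 -0.003;0 0 -0.6 -1.9 0.035 0 0;0 1 -0.3 -0.8 0 0 0;0 2 0 0 0 0 0;0 2 0 0 0 0 0;0 0 0 0 0 0 0;0 0 0 0 0 0 0'; python3 press.py 0 32 0.0755 -21.8; python3 - <<'E'
from gap import *
s=shot('wrist','w26.png')
E
```

```text
time_s: 57.28
eef_pos: [0.5796, 0.0572, 0.125]
eef_rot: [-0.398, -0.584, -0.398, 0.585]
wrist_force: [-0.2, 0.5, -4.6]
opening: 0.286
world [0.5852 0.0634]
t 57.27 p [0.5796 0.0572 0.125 ] yaw -21.5 open 0.286 F [-0.2  0.5 -4.6]
shift now-axes cm [ 4.95  0.3  -0.79]  after-turn axes cm [ 4.95  0.29 -0.79] turn [0.0055 0.0015 0.0016] len 5.0
```

View pics/w26.png

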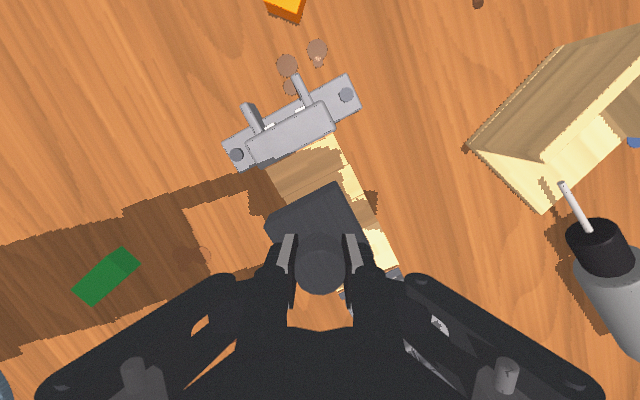

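The slab's edges are parallel to the fence. I'll lower it onto the panel.

```bash
python3 -m creep '0 0 0.2 -0.6 0.005 0 0;0 1.5 0.05 -0.15 0 0 0;0 2 0 0 0 0 0;0 0.5 0 0 0 0 0;0 0 0 0 0 0 0'; python3 press.py 0 32 0.0755 -21.8
```

```text
time_s: 57.95
eef_pos: [0.5864, 0.0635, 0.0845]
eef_rot: [0.397, 0.586, 0.396, -0.585]
wrist_force: [1.1, -0.1, -3.7]
opening: 0.285
world [0.5852 0.0634]
t 57.95 p [0.5864 0.0635 0.0845] yaw -21.8 open 0.285 F [ 1.1 -0.1 -3.7]
shift now-axes cm [ 0.9  -0.11  0.06]  after-turn axes cm [ 0.9  -0.1   0.06] turn [ 0.0003  0.0006 -0.0016] len 0.9
```

```bash
python3 -m creep '0 0.5 -0.1 0 0 0 0;0 0.35 0 0 0 0 0;0 0 0 0 0 0 0'; python3 press.py 0 32 0.075 -21.8
```

```text
time_s: 58.32
eef_pos: [0.5862, 0.0638, 0.0766]
eef_rot: [0.398, 0.586, 0.395, -0.585]
wrist_force: [-0.5, 0.7, -3.3]
opening: 0.282
world [0.5852 0.0634]
t 58.33 p [0.5862 0.0638 0.0766] yaw -21.8 open 0.282 F [-0.5  0.7 -3.3]
shift now-axes cm [ 0.16 -0.08  0.08]  after-turn axes cm [ 0.16 -0.08  0.08] turn [ 0.0003  0.0001 -0.0034] len 0.2
```

```bash
python3 -m creep '0 0.15 0 0 0 0 0;0 0 0 0 0 0 0'; python3 -m creep '0 0.1 0 0 0 0 0;0 0 0 0 0 0 0'
```

```text
time_s: 58.58
eef_pos: [0.5865, 0.0638, 0.0754]
eef_rot: [0.398, 0.586, 0.395, -0.585]
wrist_force: [-0.2, 0.0, -4.1]
opening: 0.281
time_s: 58.82
eef_pos: [0.587, 0.0639, 0.075]
eef_rot: [0.398, 0.587, 0.395, -0.584]
wrist_force: [-0.5, -0.0, -4.0]
opening: 0.286
```

```bash
python3 -m creep '0 0.12 0 0 0 0 0;0 0 0 0 0 0 0'; python3 -m creep '0 0.1 0 0 0 0 0;0 0 0 0 0 0 0'
```

```text
time_s: 59.08
eef_pos: [0.5873, 0.0639, 0.075]
eef_rot: [0.398, 0.587, 0.395, -0.584]
wrist_force: [-0.3, -0.3, -4.2]
opening: 0.284
time_s: 59.32
eef_pos: [0.5874, 0.064, 0.0749]
eef_rot: [0.398, 0.587, 0.395, -0.584]
wrist_force: [-1.1, 0.1, -3.2]
opening: 0.285
```

```bash
python3 -m creep '0 0.3 0 0 0 0 0;0 0 0 0 0 0 0'
```

```text
time_s: 59.58
eef_pos: [0.588, 0.064, 0.0752]
eef_rot: [0.399, 0.587, 0.395, -0.584]
wrist_force: [0.3, -0.3, -3.8]
opening: 0.284
```

It's resting, since pushing no longer lowers it. I'll release and rise.

```bash
python3 -m creep '1 0 0 0 0 0 0;1 0 0 0 0 0 0;1 0 0 0 0 0 0;1 -2 0 0 0 0 0;1 -4 0 0 0 0 0;1 -5 0 0 0 0 0;1 -2 0 0 0 0 0;1 0 0 0 0 0 0'; python3 - <<'E'
from gap import *
s=shot('wrist','w27.png'); P=pts(s); np.savez('w27.npz',**s)
o=obs(); print(o['wrist_force'],o['eef_pos'])
l=local(s,P,(150,60,500,399),.062,.074); l=l[(abs(l[:,0])<40)&(l[:,1]>-30)&(l[:,1]<90)]
r=cv2.minAreaRect(l[:,:2].astype(np.float32)); print('slab top',len(l),r, np.median(l[:,2]))
l=local(s,P,(150,60,500,399),.095,.108); r=cv2.minAreaRect(l[:,:2].astype(np.float32)); print('knob',r,np.median(l[:,2]))
E
```

```text
time_s: 60.58
eef_pos: [0.5889, 0.0639, 0.2145]
eef_rot: [0.4, 0.589, 0.393, -0.582]
wrist_force: [0.3, 0.6, -1.1]
opening: 0.998
[-0.06697536 -0.59462731 -0.35374657] [0.58848649 0.06393431 0.21355555]
slab top 1497 ((3.5497798919677734, 32.46474075317383), (50.18487548828125, 50.11396026611328), 0.11534492671489716) 68.43052003912398
knob ((89.11557006835938, 19.872493743896484), (32.553367614746094, 197.74107360839844), 83.9247817993164) 101.9351940469268
```

View pics/w27.png

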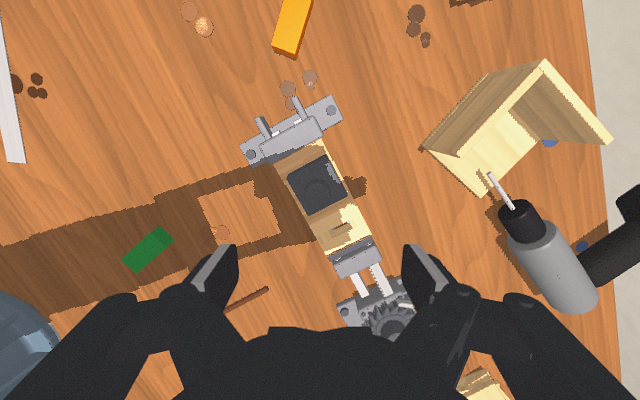

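The weight sits flat and square on the strips at press (3.5, 32.5) mm. Last checks: lever, pad, strips and bystanders.

```bash
python3 -m creep '1 -3 0 4 -0.1 0 0;1 0 1.5 5 -0.15 0 0;1 0 1 5 -0.15 0 0;1 0 0 4.5 -0.1 0 0;1 0 0 3 0 0 0;1 0 0 0 0 0 0;1 0 0 0 0 0 0'; python3 - <<'E'
from gap import *
s=shot('wrist','w28.png'); P=pts(s)
pv=pw(0,-.185)
p=P.reshape(-1,3); d=np.hypot(p[:,0]-pv[0],p[:,1]-pv[1]); g=p[(p[:,2]>.122)&(p[:,2]<.136)&(abs(d-.13)<.02)]
if len(g)>5:
    r=cv2.minAreaRect((g[:,:2]*1000).astype(np.float32)); c=np.array(r[0])/1000; v=c-pv; print('grip',len(g),r,'lever',np.arctan2(v[1],v[0])+np.radians(143.6))
l=local(s,P,(0,0,640,399),.036,.056); a=l[(abs(l[:,0])<24)]
h,e=np.histogram(a[:,1],bins=np.arange(-100,84,1)); print([(int(x),int(b)) for x,b in zip(e,h) if -96<x<-50])
for y0 in (-50,-35,-20,-8,3,58,66):
    k=(l[:,1]>y0)&(l[:,1]<y0+5)&(abs(l[:,0])<40)
    if k.sum()>10: print(y0,np.percentile(l[k,0],[1,99]).round(1),np.median(l[k,2]).round(1))
for c in ['scene','side']: shot(c,c+'_end.png')
a=cv2.imread('pics/side_end.png')[80:330,200:440]; cv2.imwrite('pics/side_endc.png',cv2.resize(a,None,fx=2.3,fy=2.3,interpolation=cv2.INTER_CUBIC))
E
```

```text
time_s: 61.5
eef_pos: [0.5788, -0.1547, 0.2355]
eef_rot: [0.532, 0.464, 0.535, -0.464]
wrist_force: [0.0, 0.2, -0.8]
opening: 1.001
grip 163 ((509.8125305175781, -226.77471923828125), (8.64388370513916, 19.91583251953125), 16.872377395629883) lever 0.007048486393886222
[(-95, 10), (-94, 11), (-93, 55), (-92, 41), (-91, 45), (-90, 40), (-89, 43), (-88, 39), (-87, 43), (-86, 40), (-85, 42), (-84, 41), (-83, 39), (-82, 43), (-81, 41), (-80, 44), (-79, 40), (-78, 41), (-77, 42), (-76, 44), (-75, 38), (-74, 41), (-73, 44), (-72, 39), (-71, 35), (-70, 29), (-69, 14), (-68, 7), (-67, 11), (-66, 12), (-65, 14), (-64, 108), (-63, 51), (-62, 40), (-61, 45), (-60, 44), (-59, 38), (-58, 46), (-57, 44), (-56, 38), (-55, 22), (-54, 42), (-53, 45), (-52, 41), (-51, 42)]
-50 [-30.4  30.8] 46.5
-35 [-29.8  30.7] 46.4
-20 [-30.3  30.5] 46.4
-8 [-29.6  30.7] 46.5
3 [-30.   30.7] 46.3
```

View pics/w28.png

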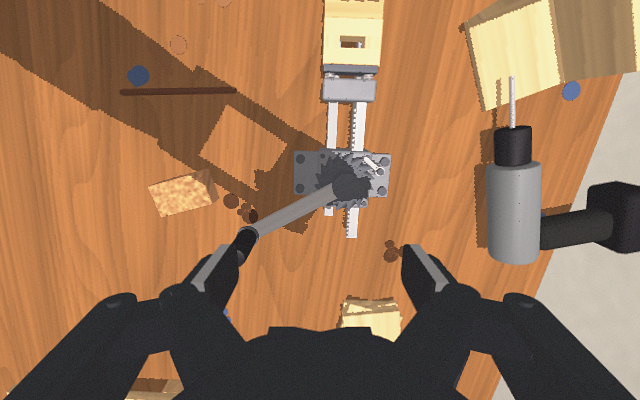

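View pics/side_endc.png

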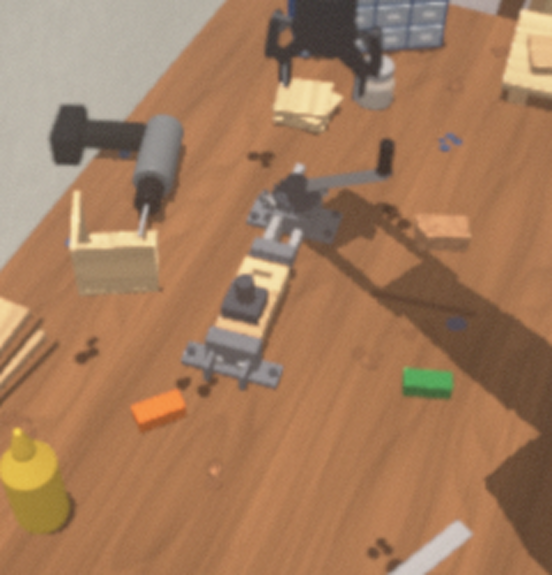

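Everything checks out: lever at rest, pad about half-way in, panel flat, weight on it, and nothing else disturbed. I'm handing in.

```bash
python3 -c "
from bench import ctrl
print(ctrl.hand_in())"
```

```text
the job is handed in; nothing more can be done
None
```

The press is closed on all three pine strips, with the iron weight on top and the lever back at its rest stop. I handed the job in at about 62 s of the 208 s limit.

- **Panel:** three 28 mm strips were there, 84 mm in all and under the 95 mm limit, so the packing block went in next to the pad. The pieces lay flat, with ends in line to about 1 mm when last seen uncovered.
- **Clamping:** the jaw is wound in about 26 mm. The block-to-pad gap went from about 10.6 mm to 4.9 mm, so the pad is roughly 5.5–6 mm in of 12.
- **Weight:** it sits flat and square on the strips, about 3.5 mm off-centre across the bed and clear of the fence and jaw.
- **Lever:** it measured within about 0.01 rad of the rest stop. Nothing else on the table appears moved.

**Failures and disagreements**
- **First grasp of strip 1:** the fingers closed on top of the strip, with up to about 80 N at the wrist and the strip shifted 9 mm. I redid the grasp cleanly.
- **Pad measurements:** the fixed cameras gave the gap only to about 1.5 mm, and my image tracking of the jaw was unreliable. I relied on wrist depth views; the closing view read the gap nearer 5.5 mm.
- **Final check:** the last close look did not cover the strip ends at the fence or the strips under the weight; they were flush and level in the earlier views.

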